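# Pack the balance accessory tray and shut its cover

### The job

Pack away the balance's accessories: slide the tray's cover fully open, lay every steel part that is out on the counter (four or five of spanner, L bracket, T key, U yoke and round weight) flat and fully down in the cut-out of its own outline, and then slide the cover fully shut over them. Leave the jar, wash bottle and dish where they stand.

Things in the scene. Friction and masses are not known exactly. Their poses are not given: they have to be found in the camera images.
- tray: Sizes in mm. White tray fixed to the counter, 310 (x) by 250 (y), walls 4 thick, 24 high. Origin: underside, centre of the front compartment (146 by 242 inside); +x to the rear, away from the robot, z up. In it a rigid grey insert, top 12 above the counter, with five cut-outs 8 deep: each one part's outline plus 2 clearance all round; seated parts stand 8 proud. Behind it a blank deck under the open cover.
- cover (a joint): Sizes in mm. Sliding black cover of the tray, 151 by 250, underside 24.6 and top 28.6 above the counter: it clears seated parts by 4.6 and catches on a part lying on the insert. Value in m: 0 closed, 0.15 fully open (slid along the tray's +x). Starts anywhere from 0 to 0.08. Friction about 2 N; it stays where left.
- cover_handle (a point): Sizes in mm. Middle of the cover's handle, 42 above the counter: an upright aluminium fin 12 thick along the tray's x, 70 long along y, standing from 28.6 to 54 above the counter. When closed it is 50 towards the robot from the tray's origin. Moves with the cover.
- spanner: Sizes in mm. Open-ended spanner, 120 long. Flat steel, 16 thick, loose. Origin: on the underside, at the place to grip. Its axes agree with the tray's when it is in its cavity. Shaft 14 wide (x from -7 to 7) along y from -70 to 26; head 34 wide from y 26 to 50 with a 12 wide jaw open to +y. Grip across x.
- bracket: Sizes in mm. L-shaped bracket. Flat steel, 16 thick, loose. Origin: on the underside, at the place to grip. Its axes agree with the tray's when it is in its cavity. Long leg 14 wide (y -7 to 7), x -32 to 40; foot x -32 to -18, y -7 to 45. Grip the leg across y.
- tkey: Sizes in mm. T-shaped key. Flat steel, 16 thick, loose. Origin: on the underside, at the place to grip. Its axes agree with the tray's when it is in its cavity. Stem 14 wide (y -7 to 7), x -40 to 16; crossbar x 16 to 30, y -32 to 32. Grip the stem across y.
- yoke: Sizes in mm. U-shaped yoke, 44 by 44. Flat steel, 16 thick, loose. Origin: on the underside, at the place to grip. Its axes agree with the tray's when it is in its cavity. Base x -22 to -8, y -22 to 22; two arms 12 wide, 20 apart, from x -8 to 22. Grip across both arms, along y, 44 wide.
- disc: Sizes in mm. Round weight, 40 in diameter, 16 thick, steel, loose. Origin: centre of the underside. Any turn about z fits.
- jar: Sizes in mm. Bystander: small amber jar with white cap, 42 in diameter, 50 high, stands among the parts. Origin: centre of underside.
- washbottle: Sizes in mm. Bystander: white wash bottle with blue cap, 56 in diameter, 130 high, beside the rear of the tray. Origin: centre of underside.
- dish: Sizes in mm. Bystander: white weighing dish, 80 in diameter, 30 high, beside the rear of the tray. Origin: centre of underside.
- cavity_spanner (a point): Sizes in mm. Point on the cut-out floor where the origin of the spanner lies once seated (tray frame: x -44, y 45, 4 above the counter); axes as the tray's.
- cavity_bracket (a point): Sizes in mm. Point on the cut-out floor where the origin of the L bracket lies once seated (tray frame: x 20, y 68, 4 above the counter); axes as the tray's.
- cavity_tkey (a point): Sizes in mm. Point on the cut-out floor where the origin of the T key lies once seated (tray frame: x 30, y 4, 4 above the counter); axes as the tray's.
- cavity_yoke (a point): Sizes in mm. Point on the cut-out floor where the origin of the U yoke lies once seated (tray frame: x 30, y -75, 4 above the counter); axes as the tray's.
- cavity_disc (a point): Sizes in mm. Point on the cut-out floor where the origin of the round weight lies once seated (tray frame: x -40, y -75, 4 above the counter); axes as the tray's.
Mind the look-alikes: they are no part of the job. Leave any yellow look-alike of the disc alone. Leave any red look-alike of the tkey alone.

How it is judged:
On the way, in this order (a step that is already met when the one before it is completed fails the run):
1. the cover is slid fully open (at least 135 mm) (value of joint cover above 0.135 m), for 0.2 s.
2. every part present is seated in its own cut-out, the cover not yet shut (z of spanner in the frame of cavity_spanner below 0.003 m and horizontal distance between spanner and cavity_spanner below 0.005 m and angle between each of spanner, bracket, tkey, yoke, disc's own z axis and vertical below 0.1 rad and angle between the x axis of each of spanner, bracket, tkey, yoke and the x axis of tray, either way round below 0.12 rad and z of bracket in the frame of cavity_bracket below 0.003 m and horizontal distance between bracket and cavity_bracket below 0.005 m and z of tkey in the frame of cavity_tkey below 0.003 m and horizontal distance between tkey and cavity_tkey below 0.005 m and z of yoke in the frame of cavity_yoke below 0.003 m and horizontal distance between yoke and cavity_yoke below 0.005 m and z of disc in the frame of cavity_disc below 0.003 m and horizontal distance between disc and cavity_disc below 0.005 m and value of joint cover above 0.05 m), for 0.2 s.
At the end, for the whole second after the job is handed in: Every part present lies flat in its own cut-out, within 5 mm of its place and 3 mm of the floor, upright within 0.1 rad, lined up with the tray within 0.12 rad (any turn for the round weight), at rest; the cover is shut to within 6 mm and still (z of spanner in the frame of cavity_spanner below 0.003 m and horizontal distance between spanner and cavity_spanner below 0.005 m and angle between each of spanner, bracket, tkey, yoke, disc's own z axis and vertical below 0.1 rad and angle between the x axis of each of spanner, bracket, tkey, yoke and the x axis of tray, either way round below 0.12 rad and z of bracket in the frame of cavity_bracket below 0.003 m and horizontal distance between bracket and cavity_bracket below 0.005 m and z of tkey in the frame of cavity_tkey below 0.003 m and horizontal distance between tkey and cavity_tkey below 0.005 m and z of yoke in the frame of cavity_yoke below 0.003 m and horizontal distance between yoke and cavity_yoke below 0.005 m and z of disc in the frame of cavity_disc below 0.003 m and horizontal distance between disc and cavity_disc below 0.005 m and value of joint cover below 0.006 m and velocity of joint cover below 0.01 m/s and linear speed of each of spanner, bracket, tkey, yoke, disc below 0.02 m/s); the robot touches nothing.
It fails at once if the jar is moved more than 30 mm or tipped (distance of jar from where it was at the start of the episode above 0.03 m or angle between jar's own z axis and vertical above 0.5 rad).
It fails at once if the washbottle is moved more than 30 mm or tipped (distance of washbottle from where it was at the start of the episode above 0.03 m or angle between washbottle's own z axis and vertical above 0.5 rad).
It fails at once if the dish is moved more than 30 mm or tipped (distance of dish from where it was at the start of the episode above 0.03 m or angle between dish's own z axis and vertical above 0.5 rad).
Of spanner, bracket, tkey, yoke, disc only 4 to 5 are there at a start; the rules pass over those that are not, and their reading is None.
At some moment in a run one of spanner, bracket, tkey, yoke, disc may be knocked a few centimetres aside while the robot is not near it.
Once in a run the grip may slacken for a moment while it holds something.
It also fails if it takes over 208 s, if anything falls off the work surface, if the arm or the gripper's body presses on something with over 40 N, if the wrist force passes 120 N, or if a joint passes its speed limit or range.

### The arm

A 6-joint arm with a two-finger parallel gripper is mounted at the origin on the work surface. World frame = base frame: x ahead of the robot, y to its left, z up, the work surface at z = 0. Lengths are in m, angles in rad, forces in N, time in s.
With the tool pointing down it reaches from about 0.4 to 0.925 m from the base axis. Payload 12.5 kg.
Tool frame: the origin (TCP) lies midway between the tips of the shut fingers; the grasp point (between the pads) lies 19 mm behind it; z points along the fingers, y is the direction in which the jaws open and shut (so a half turn about z gives the same grasp; the last joint's range is limited). The gripper opens to 95 mm and grips with 3 to 60 N. Pads are 20 mm wide; open, the fingers measure 119 mm over their backs; the gripper's body (75 mm by 180 mm) begins 59 mm behind the grasp point.
Start: joints at [-1.229, 0.491, 1.559, -0, 1.092, -0.106], TCP at [0.271, -0.563, 0.215] pointing down, gripper open.
Joint ranges: [-3.1, 3.1], [-0.84, 2.19], [0.05, 2.79], [-1.13, 4.28], [0.06, 2.93], [-2.69, 2.69]. Speed limits (rad/s): [2.22, 2.22, 2.79, 3.14, 3.14, 3.14].

### API

Orientations are given as a 3x3 rotation matrix whose columns are the frame's x, y, z axes.
In Python, from bench import monitor, cams, robot gives the robot as it stands.
- The arm moves only by the tool jog_arm, never from a script. Its arguments are lists of equal length, an entry for each row: "hand": the closure in counts, from 0 (fully open) to 255 (shut); "travel": the shift along the tool's x, y, z in units of 25 mm (1.0 is 25 mm), a list of three; "yaw": the turn about the tool's z in rad. A call has exactly 10 rows; each row shifts and turns the commanded pose from where the row before left it, along the tool's axes as they then stand; what a row does not reach is not made up. A row lasts 1/10 s, in which the tool goes at most 50 mm and 8.59 degrees, less where a joint would pass 70% of its speed; a pose out of reach is approached as far as the arm can. A call is refused whole if a number of a shift passes 1 or a number of a turn 0.15, either way. A call with a gripper value outside its range is refused whole. The fingers move at their own pace and stop on an object; "newtons" is the grip in N (left out, the last holds). Time passes only in rows, so rows that do not move let the fingers close, or fill a call up. It gives the time, the measured TCP pose, the force and the opening at its end, in the units of the state.
- monitor.get_obs(): the state, without advancing time (a new reading comes with each control period).
- cams.camera(name): name is "scene" or "top" or "wrist"; returns the picture (400x640x3 uint8, blue, green, red); there is no depth.
- cams.camera_model(name): a dict with "vfov" (degrees; the focal length in pixels is half the picture's height over the tangent of half this angle, whatever the lens; pixels are square), "cx", "cy" (the principal point, pixels), "R" (3x3) and "t" (3): a world point X has camera coordinates R X + t. Camera axes: x right, y down, z forward; pixel columns grow to the right and rows downward; lengths in m; the calibration is good to about 2 mm. A picture is of the moment at which its call begins: read the wrist's pose just before it. camera_model takes no time and is no camera call; for the wrist camera it gives the pose at the moment of the call.
- robot.finish_job(): hands the job in, once; it reports no verdict.
The state is a dict: "time_s": time; "q": joint angles; "joint_velocities": joint speeds; "joint_efforts": joint torques, N m; "tcp_pos": TCP position; "orientation": TCP orientation; "ft_force": force on the tool from outside, world axes, zero at the start; "ft_torque": the same for the moment, N m; "gripper_width": finger opening in m.
Only numpy, scipy, OpenCV 4.12 (cv2) and the standard library are available. Lean on these libraries where they do the work, as an engineer would, in place of code of your own. Each camera call takes 0.05 s, during which the arm holds its last target. There are 200 camera calls.

## Working session

There is one attempt and no reset: what is moved stays moved. The work goes in short steps, Python scripts to look and compute and a tool call to move; the robot and the scene stay as the last step left them, time stands still between calls to the robot, and variables do not carry over. Pictures are saved under pics/ and viewed, about 12 in all and at most 16, crops included, and the job is handed in when it is done.

Besides the shell and the picture viewer there is one more tool, called after "Request:" as name([rows], argument=value, ...), one row to a line, values as JSON. jog_arm: Moves the arm, as the interface text tells. Its arguments: {"type":"object","properties":{"hand":{"type":"array"},"travel":{"type":"array"},"yaw":{"type":"array"},"newtons":{"type":"number"}},"required":["hand","travel","yaw"]}

```bash
ls; mkdir -p pics; python3 - <<'E'
from bench import monitor, cams, robot
import cv2
o=monitor.get_obs(); print({k:(o[k]) for k in ('time_s','tcp_pos','orientation','gripper_width','ft_force')})
for n in('top','scene'):
    cv2.imwrite(f'pics/{n}0.png',cams.camera(n)); print(n,cams.camera_model(n))
E
```

```text
pics
{'time_s': 0.0, 'tcp_pos': array([ 0.27056352, -0.56313087,  0.21405833]), 'orientation': array([[ 9.01411125e-01,  4.32964041e-01, -3.50842448e-04],
       [ 4.32964157e-01, -9.01410496e-01,  1.07504543e-03],
       [ 1.49202947e-04, -1.12096011e-03, -9.99999361e-01]]), 'gripper_width': 0.09524780777550189, 'ft_force': array([-0.12770546,  0.13171244, -0.1038702 ])}
top {'vfov': 44.54382343363858, 'cx': 317.257394666279, 'cy': 200.67704222399016, 'R': array([[-0.0122211 , -0.99962963, -0.0243154 ],
       [-0.98980465,  0.01554485, -0.14158075],
       [ 0.14190629,  0.02233722, -0.98962804]]), 't': array([0.01668313, 0.45980568, 1.19158325])}
scene {'vfov': 43.51314365028375, 'cx': 317.0844339587812, 'cy': 186.46682248585586, 'R': array([[-0.53109644,  0.84720156,  0.01364145],
       [ 0.56363511,  0.36526283, -0.74087686],
       [-0.63265475, -0.38578827, -0.67150233]]), 't': array([ 0.23611297, -0.21952509,  1.52508814])}
```

View pics/top0.png

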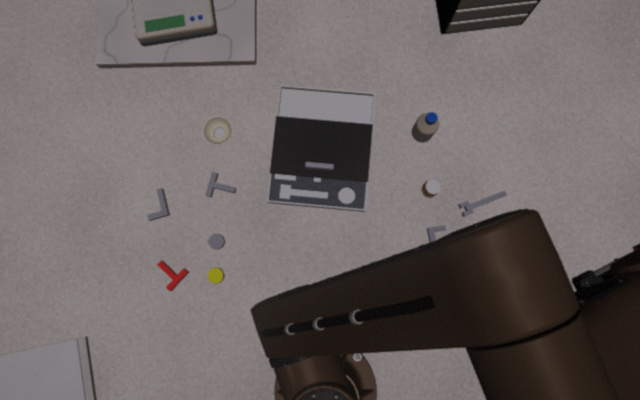

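View pics/scene0.png

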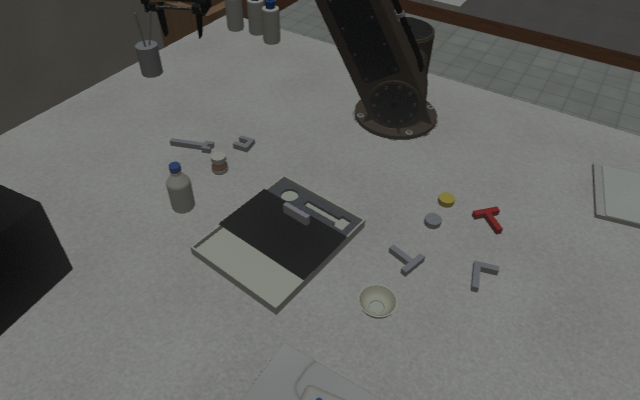

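The pictures show all five steel parts:

| Item | top image px | scene image px |
|---|---|---|
| Spanner | (482,203) | |
| Yoke (half hidden by the arm) | (436,234) | (244,143) |
| T key | (220,186) | |
| Bracket | (160,206) | |
| Grey disc | (217,241) | |

- **Look-alikes:** the yellow disc is at (216,275) and the red T is at (172,275). I'll leave both alone.
- **Tray and cover:** the tray corners are near (282,88), (373,96), (364,210) and (269,205). The handle is at (319,166).

```bash
cat > h.py <<'E'
from bench import monitor, cams, robot
import numpy as np, cv2
def px2w(m,uv,z):
    f=200/np.tan(np.radians(m['vfov']/2)); uv=np.atleast_2d(np.array(uv,float))
    d=np.c_[(uv[:,0]-m['cx'])/f,(uv[:,1]-m['cy'])/f,np.ones(len(uv))]@m['R']
    c=-m['R'].T@m['t']; return c+d*((z-c[2])/d[:,2])[:,None]
def w2px(m,X):
    f=200/np.tan(np.radians(m['vfov']/2)); p=np.atleast_2d(X)@m['R'].T+m['t']
    return np.c_[m['cx']+f*p[:,0]/p[:,2],m['cy']+f*p[:,1]/p[:,2]]
def yaw(): 
    R=monitor.get_obs()['orientation']; return np.arctan2(R[1,1],R[0,1])  # direction of tool y
def plan(x,y,z,psi=None):
    """turn (about tool z) to put tool y along psi (mod pi), then shift in tool units"""
    o=monitor.get_obs(); p=o['tcp_pos']; a=yaw(); t=0
    if psi is not None:
        t=-((psi-a+np.pi/2)%np.pi-np.pi/2); a=a-t
    ty=np.array([np.cos(a),np.sin(a)]); tx=np.array([-ty[1],ty[0]])  # tool x with z down
    if psi is None or True: tx=np.array([-np.sin(a),np.cos(a)])
    d=np.array([x,y])-p[:2]
    print('t=%.1f tcp=%s yaw_y=%.3f w=%.1f F=%s q6=%.2f'%(o['time_s'],(p*1e3).round(1),yaw(),o['gripper_width']*1e3,o['ft_force'].round(1),o['q'][5]))
    print('turn %.3f  shift units tx %.3f ty %.3f tz %.3f'%(t,d@tx/.025,d@ty/.025,(p[2]-z)/.025))
E
python3 - <<'E'
from h import *
mt=cams.camera_model('top'); ms=cams.camera_model('scene')
c=px2w(mt,[(282,88),(373,96),(364,210),(269,205)],.024); print('tray top',c.round(3)); print([np.linalg.norm(c[i]-c[(i+1)%4]).round(3) for i in range(4)])
c=px2w(ms,[(275,305),(193,249),(284,179),(365,225)],.024); print('tray scene',c.round(3)); print([np.linalg.norm(c[i]-c[(i+1)%4]).round(3) for i in range(4)])
print('handle',px2w(mt,[(306,164),(333,168)],.054).round(3), px2w(ms,[(284,206),(308,219)],.054).round(3))
print('sp',px2w(mt,[(464,209),(505,194)],.016).round(3)); print('yoke',px2w(ms,[(244,142)],.016).round(3),px2w(mt,[(436,234)],.016).round(3))
print('tkey',px2w(mt,[(212,184),(235,190)],.016).round(3)); print('br',px2w(mt,[(151,218),(167,215),(161,190)],.016).round(3)); print('disc',px2w(mt,[(217,241)],.016).round(3))
print('jar',px2w(mt,[(432,187)],.05).round(3)); print('dish',px2w(mt,[(218,130)],.03).round(3));print('wb',px2w(mt,[(431,118)],.13).round(3))
cv2.imwrite('pics/w0.png',cams.camera('wrist')); m=cams.camera_model('wrist'); print(m, (-m['R'].T@m['t']).round(3))
R=monitor.get_obs()['orientation']; p=monitor.get_obs()['tcp_pos']; print('cam in tool',(R.T@(-m['R'].T@m['t']-p)).round(4),(m['R']@R).round(2))
big=cv2.resize(cams.camera('top')[80:300,130:530],None,fx=2,fy=2,interpolation=cv2.INTER_CUBIC); cv2.imwrite('pics/top1.png',big)
E
```

```text
tray top [[ 0.761  0.099  0.024]
 [ 0.734 -0.138  0.024]
 [ 0.436 -0.107  0.024]
 [ 0.452  0.133  0.024]]
[np.float64(0.238), np.float64(0.3), np.float64(0.24), np.float64(0.31)]
tray scene [[ 0.767  0.104  0.024]
 [ 0.746 -0.129  0.024]
 [ 0.45  -0.096  0.024]
 [ 0.48   0.151  0.024]]
[np.float64(0.234), np.float64(0.298), np.float64(0.248), np.float64(0.291)]
handle [[ 0.55   0.037  0.054]
 [ 0.538 -0.03   0.054]] [[ 0.554 -0.022  0.054]
 [ 0.559  0.047  0.054]]
sp [[ 0.435 -0.359  0.016]
 [ 0.472 -0.463  0.016]]
yoke [[ 0.375 -0.282  0.016]] [[ 0.373 -0.286  0.016]]
tkey [[0.51  0.281 0.016]
 [0.493 0.221 0.016]]
br [[0.424 0.435 0.016]
 [0.432 0.394 0.016]
 [0.496 0.412 0.016]]
disc [[0.364 0.265 0.016]]
jar [[ 0.487 -0.274  0.05 ]]
dish [[0.649 0.264 0.03 ]]
wb [[ 0.638 -0.262  0.13 ]]
{'vfov': 67.25887485704723, 'cx': 321.34090035472013, 'cy': 201.47449867639935, 'R': array([[ 4.32638873e-01, -9.01567304e-01, -3.89675506e-05],
       [-8.64147143e-01, -4.14694226e-01,  2.85093695e-01],
       [-2.57047313e-01, -1.23308941e-01, -9.58499652e-01]]), 't': array([-0.62549157, -0.03122456,  0.39118323])} [ 0.344 -0.529  0.384]
cam in tool [ 0.0813  0.0006 -0.1696] [[-0.    1.   -0.  ]
 [-0.96 -0.   -0.29]
 [-0.29  0.    0.96]]
```

View pics/top1.png

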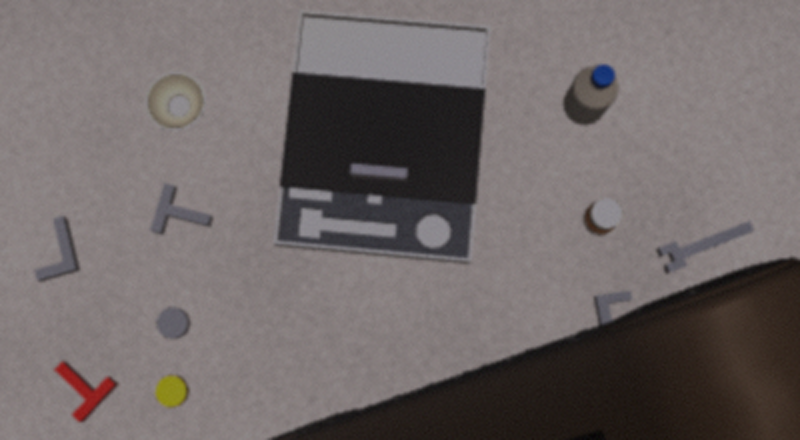

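```bash
python3 - <<'E'
from h import *
mt=cams.camera_model('top')
c=px2w(mt,[(281.5,87),(374,94),(365,211),(267.5,201.5)],.024); print('tray top',c.round(3)); print([np.linalg.norm(c[i]-c[(i+1)%4]).round(3) for i in range(4)])
a=c.mean(0); b=np.array([[155,125],[155,-125],[-155,-125],[-155,125]])/1e3
from scipy.spatial.transform import Rotation
q=c[:,:2]-a[:2]; th=np.arctan2((b[:,0]*q[:,1]-b[:,1]*q[:,0]).sum(),(b*q).sum()); print(a,th)
plan(.547,.006,.16,-.11)
E
```

```text
tray top [[ 0.763  0.1    0.024]
 [ 0.739 -0.141  0.024]
 [ 0.433 -0.109  0.024]
 [ 0.461  0.136  0.024]]
[np.float64(0.242), np.float64(0.308), np.float64(0.247), np.float64(0.304)]
[ 0.59919621 -0.00319611  0.024     ] -0.10900021551230374
t=0.2 tcp=[ 270.6 -563.2  214.3] yaw_y=-1.123 w=95.0 F=[ 0.4 -0.  -1.2] q6=-0.11
turn -1.013  shift units tx 23.846 ty 8.490 tz 2.173
```

Request:
jog_arm([
  [0,0,0],
  [0,0,0],
  [0,0,0],
  [0,0,0],
  [0,0,0],
  [0,0,0],
  [0,0,0],
  [1,0.35,0],
  [1,0.35,0],
  [1,0.35,0],
], hand=[0,0,0,0,0,0,0,0,0,0], yaw=[-0.145,-0.145,-0.145,-0.145,-0.145,-0.145,-0.143,0,0,0])

```text
time_s: 1.2
tcp_pos: [0.3051, -0.4909, 0.2144]
orientation: [[0.11, 0.994, -0.0], [0.994, -0.11, 0.0], [0.0, -0.0, -1.0]]
ft_force: [1.4, 0.5, -0.3]
gripper_width: 0.0954
```

Request:
jog_arm([
  [1,0.36,0.1],
  [1,0.36,0.1],
  [1,0.36,0.1],
  [1,0.36,0.1],
  [1,0.36,0.1],
  [1,0.36,0.1],
  [1,0.36,0.1],
  [1,0.36,0.1],
  [1,0.36,0.1],
  [1,0.36,0.1],
], hand=[0,0,0,0,0,0,0,0,0,0], yaw=[0,0,0,0,0,0,0,0,0,0])

```text
time_s: 2.2
tcp_pos: [0.4222, -0.2521, 0.1895]
orientation: [[0.11, 0.994, 0.0], [0.994, -0.11, -0.0], [-0.0, 0.0, -1.0]]
ft_force: [0.0, -0.7, 0.1]
gripper_width: 0.0952
```

Request:
jog_arm([
  [1,0.36,0.1],
  [1,0.36,0.1],
  [1,0.36,0.1],
  [1,0.36,0.1],
  [1,0.36,0.1],
  [1,0.36,0.1],
  [1,0.36,0.1],
  [1,0.36,0.1],
  [1,0.36,0.1],
  [1,0.36,0.1],
], hand=[0,0,0,0,0,0,0,0,0,0], yaw=[0,0,0,0,0,0,0,0,0,0])

```text
time_s: 3.2
tcp_pos: [0.5391, -0.0134, 0.1645]
orientation: [[0.11, 0.994, -0.0], [0.994, -0.11, -0.0], [-0.0, -0.0, -1.0]]
ft_force: [-0.5, -0.7, 0.7]
gripper_width: 0.0951
```

```bash
python3 - <<'E'
from h import *
plan(.547,.006,.16,-.11)
cv2.imwrite('pics/w1.png',cams.camera('wrist'))
m=cams.camera_model('wrist'); print(repr(m))
E
```

```text
t=3.2 tcp=[539.1 -13.4 164.5] yaw_y=-0.110 w=95.1 F=[-0.5 -0.7  0.7] q6=-0.04
turn 0.000  shift units tx 0.807 ty 0.227 tz 0.178
{'vfov': 67.25887485704723, 'cx': 321.34090035472013, 'cy': 201.47449867639935, 'R': array([[ 9.94023120e-01, -1.09169179e-01,  3.57047919e-04],
       [-1.04743267e-01, -9.52791592e-01,  2.84986019e-01],
       [-3.07714974e-02, -2.83320090e-01, -9.58531607e-01]]), 't': array([-0.53920019,  0.02807131,  0.35639917])}
```

View pics/w1.png

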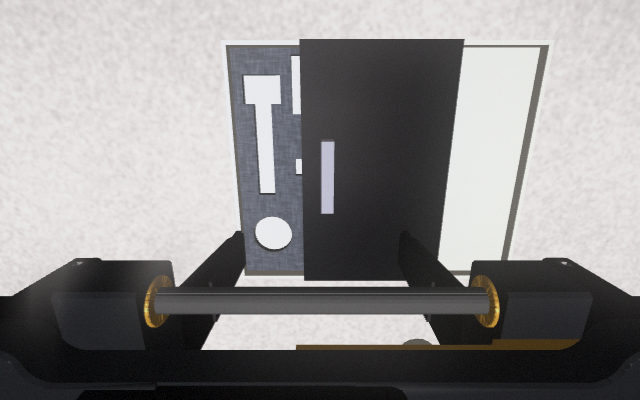

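Wrist view: the handle fin's top runs from (327,142) to (327,213). The spanner and disc cut-outs are visible at about (265,130) and (273,233). The tray corners are at (226,42) and (550,42).

```bash
cat >> h.py <<'E'
M1={'vfov': 67.25887485704723, 'cx': 321.34090035472013, 'cy': 201.47449867639935, 'R': np.array([[ 9.94023120e-01, -1.09169179e-01,  3.57047919e-04],
       [-1.04743267e-01, -9.52791592e-01,  2.84986019e-01],
       [-3.07714974e-02, -2.83320090e-01, -9.58531607e-01]]), 't': np.array([-0.53920019,  0.02807131,  0.35639917])}
E
python3 - <<'E'
from h import *
print('handle',px2w(M1,[(321,142),(334,142),(333,213),(321,213)],.054).round(4))
c=px2w(M1,[(225,41),(550,41)],.024);print('tray l',c.round(4),np.diff(c,axis=0))
c=px2w(M1,[(265,75),(267,193)],.012);print('spanner cavity ends mid',c.round(4),np.diff(c,axis=0))
c=px2w(M1,[(273,233)],.012);print('disc cavity',c.round(4))
plan(.547,.006,.16,-.11)
E
```

```text
handle [[ 0.5468  0.0427  0.054 ]
 [ 0.5587  0.0414  0.054 ]
 [ 0.551  -0.0268  0.054 ]
 [ 0.5393 -0.0255  0.054 ]]
tray l [[0.4681 0.1414 0.024 ]
 [0.7678 0.1085 0.024 ]] [[ 0.29974958 -0.03289808  0.        ]]
spanner cavity ends mid [[ 0.4983  0.11    0.012 ]
 [ 0.4808 -0.01    0.012 ]] [[-0.01745521 -0.11996277  0.        ]]
disc cavity [[ 0.48   -0.0579  0.012 ]]
t=3.2 tcp=[540.3 -11.  164.1] yaw_y=-0.109 w=94.8 F=[-1.1  2.   0.1] q6=-0.03
turn 0.001  shift units tx 0.704 ty 0.193 tz 0.166
```

Request:
jog_arm([
  [0.79,0.26,0],
  [0,0,0.9],
  [0,0,0.9],
  [0,0,0.9],
  [0,0,0.9],
  [0,0,0.9],
  [0,0,0.56],
  [0,0,0],
  [0,0,0],
  [0,0,0],
], hand=[0,0,0,0,0,0,0,255,255,255], yaw=[0,0,0,0,0,0,0,0,0,0], newtons=25)

```text
time_s: 4.25
tcp_pos: [0.5478, 0.0043, 0.039]
orientation: [[0.11, 0.994, 0.001], [0.994, -0.11, -0.0], [-0.0, 0.001, -1.0]]
ft_force: [0.5, 0.3, -0.0]
gripper_width: 0.0766
```

Request:
jog_arm([
  [0,0,0],
  [0,0,0],
  [0,0,0],
  [0,0,0],
  [0,0,0],
  [0,0,0],
  [0,0,0],
  [0,0,0],
  [0,0,0],
  [0,0,0],
], hand=[255,255,255,255,255,255,255,255,255,255], yaw=[0,0,0,0,0,0,0,0,0,0])

```text
time_s: 5.25
tcp_pos: [0.5473, 0.0044, 0.0381]
orientation: [[0.11, 0.994, -0.0], [0.994, -0.11, -0.0], [-0.0, -0.0, -1.0]]
ft_force: [-1.1, -0.7, 0.2]
gripper_width: 0.0116
```

Request:
jog_arm([
  [0,0.3,0],
  [0,0.3,0],
  [0,0.3,0],
  [0,0.3,0],
  [0,0.3,0],
  [0,0.3,0],
  [0,0.3,0],
  [0,0.3,0],
  [0,0.3,0],
  [0,0.2,0],
], hand=[255,255,255,255,255,255,255,255,255,255], yaw=[0,0,0,0,0,0,0,0,0,0])

```text
time_s: 6.25
tcp_pos: [0.6202, -0.0036, 0.0381]
orientation: [[0.11, 0.994, 0.0], [0.994, -0.11, -0.0], [-0.0, 0.0, -1.0]]
ft_force: [-3.1, 1.8, 2.1]
gripper_width: 0.0119
```

Request:
jog_arm([
  [0,0.1,0],
  [0,0.1,0],
  [0,0.05,0],
  [0,0,0],
  [0,0,0],
  [0,0,0],
  [0,0,0],
  [0,0,0],
  [0,0,0],
  [0,0,0],
], hand=[255,255,255,255,255,255,255,255,255,255], yaw=[0,0,0,0,0,0,0,0,0,0])

```text
time_s: 7.25
tcp_pos: [0.624, -0.004, 0.0381]
orientation: [[0.11, 0.994, -0.004], [0.994, -0.11, 0.0], [-0.0, -0.004, -1.0]]
ft_force: [-9.4, 2.1, 6.3]
gripper_width: 0.0119
```

Request:
jog_arm([
  [0,-0.04,0],
  [0,0,0],
  [0,0,0],
  [0,0,0],
  [0,0,-0.9],
  [0,0,-0.9],
  [0,-0.8,-0.9],
  [0,-0.8,-0.9],
  [-0.4,-0.8,-0.7],
  [-0.4,-0.9,-0.7],
], hand=[100,60,0,0,0,0,0,0,0,0], yaw=[0,0,0,0,0,0,0,0,0,0])

```text
time_s: 8.25
tcp_pos: [0.54, -0.015, 0.1639]
orientation: [[0.109, 0.994, 0.001], [0.994, -0.109, -0.0], [-0.0, 0.001, -1.0]]
ft_force: [0.7, -0.4, 0.2]
gripper_width: 0.0868
```

Request:
jog_arm([
  [0,-0.5,0],
  [0,0,0],
  [0,0,0],
  [0,0,0],
  [0,0,0],
  [0,0,0],
  [0,0,0],
  [0,0,0],
  [0,0,0],
  [0,0,0],
], hand=[0,0,0,0,0,0,0,0,0,0], yaw=[0,0,0,0,0,0,0,0,0,0])

```text
time_s: 9.25
tcp_pos: [0.5281, -0.0136, 0.1631]
orientation: [[0.11, 0.994, 0.0], [0.994, -0.11, -0.0], [-0.0, 0.0, -1.0]]
ft_force: [0.1, 0.1, -0.3]
gripper_width: 0.095
```

```bash
python3 - <<'E'
from h import *
import pickle
m=cams.camera_model('wrist'); im=cams.camera('wrist'); pickle.dump((m,im),open('w2.pkl','wb'))
cv2.imwrite('pics/w2.png',im); plan(.547,.006,.16,-.11)
E
```

```text
t=9.3 tcp=[528.1 -13.6 163.2] yaw_y=-0.110 w=95.2 F=[ 0.1 -0.1 -0.7] q6=-0.04
turn -0.000  shift units tx 0.861 ty 0.666 tz 0.126
```

View pics/w2.png

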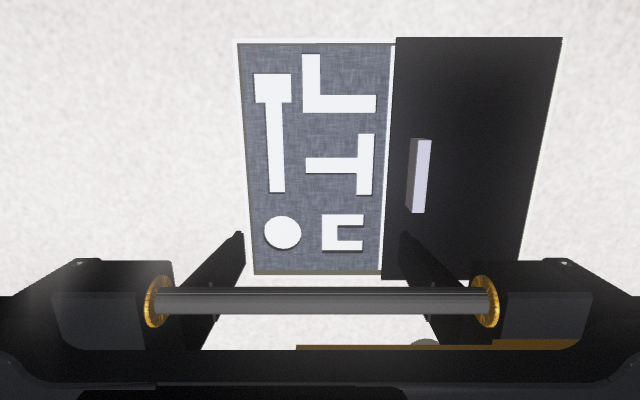

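All five cut-outs are in view: spanner (273,130), bracket (335,90), T (345,165), disc (282,232) and yoke (342,232). I'll fit the tray pose to these outlines.

```bash
cat >> h.py <<'E'
from scipy.optimize import minimize
P={'spanner':[(-7,-70),(7,-70),(7,26),(17,26),(17,50),(6,50),(6,36),(-6,36),(-6,50),(-17,50),(-17,26),(-7,26)],
'bracket':[(-32,-7),(40,-7),(40,7),(-18,7),(-18,45),(-32,45)],
'tkey':[(-40,-7),(16,-7),(16,-32),(30,-32),(30,32),(16,32),(16,7),(-40,7)],
'yoke':[(-22,-22),(22,-22),(22,-10),(-8,-10),(-8,10),(22,10),(22,22),(-22,22)],
'disc':[(20*np.cos(t),20*np.sin(t)) for t in np.linspace(0,2*np.pi,40,endpoint=False)]}
P={k:np.array(v,float) for k,v in P.items()}
CAV={'spanner':(-44,45),'bracket':(20,68),'tkey':(30,4),'yoke':(30,-75),'disc':(-40,-75)}
def offs(poly,d):   # offset of a ccw polygon with right-angle corners
    n=np.roll(poly,-1,0)-poly; n/=np.linalg.norm(n,axis=1)[:,None]; n=np.c_[n[:,1],-n[:,0]]; a=np.roll(n,1,0)
    return poly+d*(a+n)/(1+(a*n).sum(1))[:,None]
def rt(poly,p):
    c,s=np.cos(p[2]),np.sin(p[2]); return poly@np.array([[c,s],[-s,c]])/1e3+np.array(p[:2])
def score(im,m,polys,p,z,S=4):
    r=np.zeros((400,640),np.float32); out=[]
    def fill(d):
        a=np.zeros((400*2,640*2),np.uint8)
        for q in polys:
            w=rt(offs(q,d),p); uv=w2px(m,np.c_[w,np.full(len(w),z)])
            cv2.fillPoly(a,[np.round((uv*2+.5)*16).astype(np.int32)],255,shift=4)
        return cv2.resize(a,(640,400),interpolation=cv2.INTER_AREA).astype(np.float32)/255
    i=fill(0); o=fill(7)-i
    return (im*i).sum()/i.sum()-(im*o).sum()/max(o.sum(),1e-6)
def fit(im,m,polys,p0,z,sign):
    g=cv2.cvtColor(im,cv2.COLOR_BGR2GRAY) if im.ndim==3 else im
    best=None
    for bl in (4,1):
        gb=cv2.GaussianBlur(g,(0,0),bl).astype(np.float32)
        f=lambda p:-sign*score(gb,m,polys,p,z)
        p0=minimize(f,p0,method='Nelder-Mead',options=dict(initial_simplex=np.array(p0)+np.r_[[[0,0,0]],np.diag([.006,.006,.08])*bl/2],xatol=1e-5,fatol=1e-3)).x
    return p0,-f(p0)
E
python3 - <<'E'
from h import *
import pickle
m,im=pickle.load(open('w2.pkl','rb'))
polys=[offs(P[k],2)+np.array(CAV[k]) for k in P]
for z in (.012,.004):
    p,s=fit(im,m,polys,[.525,.011,-.109],z,1); print(z,p.round(4),s)
p,s=fit(im,m,polys,[.525,.011,-.109],.012,1)
for k in P: print(k,rt(np.array([CAV[k]],float),p).round(4))
vis=im.copy()
for q in polys: cv2.polylines(vis,[np.round(w2px(m,np.c_[rt(q,p),np.full(len(q),.012)])*16).astype(int)],True,(0,0,255),1,shift=4)
cv2.imwrite('pics/w2f.png',cv2.resize(vis[30:290,220:420],None,fx=2.3,fy=2.3))
E
```

```text
0.012 [ 0.5258  0.0085 -0.1131] 96.25926
0.004 [ 0.5253  0.0079 -0.1125] 103.466835
spanner [[0.4872 0.0582]]
bracket [[0.5533 0.0738]]
tkey [[0.5561 0.0091]]
yoke [[ 0.5471 -0.0694]]
disc [[ 0.4776 -0.0615]]
```

View pics/w2f.png

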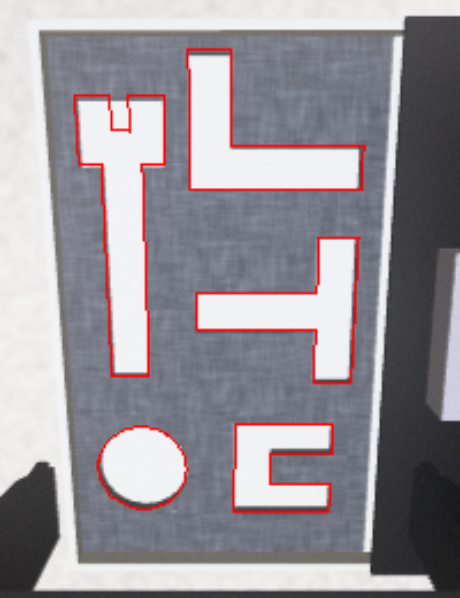

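The overlay matches all five cut-outs, so the tray pose is (0.5258, 0.0085, -0.113 rad). The gripped handle agrees to about 1 mm. Next I'll hover near the T key.

```bash
python3 - <<'E'
from h import *
plan(.489,.209,.164,-.28)
E
```

```text
t=9.3 tcp=[528.1 -13.6 163.2] yaw_y=-0.110 w=95.2 F=[ 0.1 -0.1 -0.7] q6=-0.04
turn 0.170  shift units tx 8.124 ty -3.963 tz -0.034
```

Request:
jog_arm([
  [0,0,0],
  [0,0,0],
  [1,-0.5,0],
  [1,-0.5,0],
  [1,-0.5,0],
  [1,-0.5,0],
  [1,-0.5,0],
  [1,-0.5,0],
  [1,-0.5,0],
  [1,-0.5,0],
], hand=[0,0,0,0,0,0,0,0,0,0], yaw=[0.085,0.085,0,0,0,0,0,0,0,0])

```text
time_s: 10.3
tcp_pos: [0.4869, 0.2074, 0.1632]
orientation: [[0.276, 0.961, 0.0], [0.961, -0.276, -0.0], [0.0, 0.0, -1.0]]
ft_force: [-0.2, -0.4, 0.0]
gripper_width: 0.0954
```

```bash
cat >> h.py <<'E'
B=np.array([0.,0.])  # camera bias in tool x,y (measured minus true)
TRAY=np.array([.5258,.0085,-.113])
def look(name,p0,z=.016,save=None):
    m=cams.camera_model('wrist'); im=cams.camera('wrist')
    # parts are bluish grey, darker than the counter
    p,s=fit(im,m,[P[name]],p0,z,-1)
    if save:
        vis=im.copy(); q=P[name]
        cv2.polylines(vis,[np.round(w2px(m,np.c_[rt(q,p),np.full(len(q),z)])*16).astype(int)],True,(0,0,255),1,shift=4)
        cv2.imwrite(save,vis)
    print(name,p.round(4),'score',round(float(s),1)); return p
E
python3 - <<'E'
from h import *
p=look('tkey',[.5025,.257,1.29],save='pics/tk.png')
a=p[2]+np.pi/2
plan(p[0],p[1],.0105,a)
E
```

```text
tkey [0.5063 0.2627 1.2945] score 34.2
t=10.3 tcp=[486.3 210.2 163.2] yaw_y=-0.279 w=94.9 F=[-1.7  1.5 -0.5] q6=0.56
turn -0.003  shift units tx 2.241 ty 0.196 tz 6.110
```

View pics/tk.png

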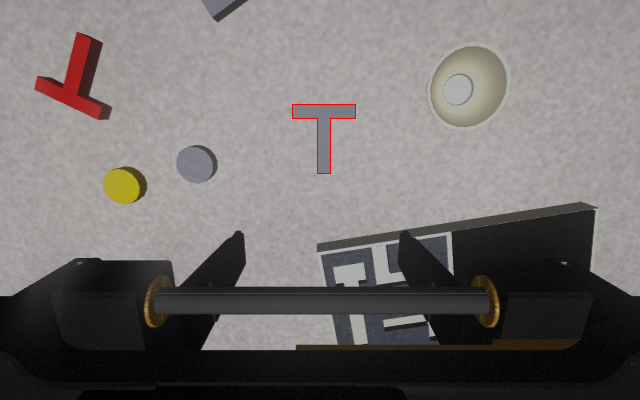

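The fit is exact: the steel T key is at (324,135). The red T at (75,75) and yellow disc at (125,185) are clearly different things. Descending to grip.

Request:
jog_arm([
  [0.8,0.1,0],
  [0.8,0.1,0],
  [0.64,0,0],
  [0,0,1],
  [0,0,1],
  [0,0,1],
  [0,0,1],
  [0,0,1],
  [0,0,0.6],
  [0,0,0.51],
], hand=[120,120,120,120,120,120,120,120,120,120], yaw=[0,0,0,0,0,0,0,0,0,0], newtons=45)

```text
time_s: 11.35
tcp_pos: [0.5073, 0.2586, 0.0092]
orientation: [[0.276, 0.961, -0.001], [0.961, -0.276, -0.0], [-0.001, -0.001, -1.0]]
ft_force: [0.2, 0.5, -0.0]
gripper_width: 0.0504
```

Request:
jog_arm([
  [0,0,0],
  [0,0,0],
  [0,0,0],
  [0,0,0],
  [0,0,0],
  [0,0,0],
  [0,0,0],
  [0,0,0],
  [0,0,0],
  [0,0,0],
], hand=[120,120,255,255,255,255,255,255,255,255], yaw=[0,0,0,0,0,0,0,0,0,0])

```text
time_s: 12.35
tcp_pos: [0.5074, 0.2587, 0.0105]
orientation: [[0.276, 0.961, -0.0], [0.961, -0.276, -0.0], [-0.0, -0.0, -1.0]]
ft_force: [-1.5, -0.8, 4.8]
gripper_width: 0.0133
```

```bash
python3 - <<'E'
from h import *
t=rt(np.array([CAV['tkey']],float),TRAY)[0]; plan(t[0],t[1],.09,TRAY[2]+np.pi/2)
plan(.5063,.2627,.0105)
E
```

```text
t=12.3 tcp=[507.4 258.7  10.5] yaw_y=-0.280 w=13.3 F=[-1.5 -0.8  4.8] q6=0.64
turn 1.404  shift units tx 3.058 ty 9.701 tz -3.180
t=12.3 tcp=[507.4 258.7  10.5] yaw_y=-0.280 w=13.3 F=[-1.5 -0.8  4.8] q6=0.64
turn 0.000  shift units tx 0.142 ty -0.088 tz -0.000
```

Request:
jog_arm([
  [0,0,-0.5],
  [0,0,-0.5],
  [0,0,-0.6],
  [0,0,-0.6],
  [0,0,-0.6],
  [0,0,-0.6],
  [0,0,-0.6],
  [0,0,-0.6],
  [0,0,-0.6],
  [0,0,-0.4],
], hand=[255,255,255,255,255,255,255,255,255,255], yaw=[0,0.14,0.14,0.14,0.14,0.14,0.14,0.14,0.14,0.14])

```text
time_s: 13.35
tcp_pos: [0.5077, 0.2587, 0.1521]
orientation: [[1.0, 0.025, 0.001], [0.025, -1.0, 0.0], [0.001, -0.0, -1.0]]
ft_force: [0.4, 0.2, -1.3]
gripper_width: 0.0133
```

Request:
jog_arm([
  [0.05,0.96,0],
  [0.05,0.96,0],
  [0.05,0.96,0],
  [0.05,0.96,0],
  [0.05,0.96,0],
  [0.05,0.96,0],
  [0.05,0.96,0],
  [0.05,0.96,0],
  [0.05,0.96,0],
  [0.05,0.96,0],
], hand=[255,255,255,255,255,255,255,255,255,255], yaw=[0.144,0,0,0,0,0,0,0,0,0])

```text
time_s: 14.35
tcp_pos: [0.4961, 0.0179, 0.1511]
orientation: [[0.994, -0.113, 0.001], [-0.113, -0.994, -0.0], [0.001, 0.0, -1.0]]
ft_force: [-0.0, 0.1, -0.8]
gripper_width: 0.0131
```

Request:
jog_arm([
  [0,0,0],
  [0,0,0],
  [0,0,0],
  [0,0,0],
  [0,0,0],
  [0,0,0],
  [0,0,0],
  [0,0,0],
  [0,0,0],
  [0,0,0],
], hand=[255,255,255,255,255,255,255,255,255,255], yaw=[0,0,0,0,0,0,0,0,0,0])

```text
time_s: 15.35
tcp_pos: [0.4963, 0.0189, 0.1504]
orientation: [[0.994, -0.113, 0.0], [-0.113, -0.994, -0.0], [0.0, 0.0, -1.0]]
ft_force: [0.1, 0.8, -0.9]
gripper_width: 0.0132
```

```bash
python3 - <<'E'
from h import *
import pickle
t=rt(np.array([CAV['tkey']],float),TRAY)[0]; plan(t[0],t[1],.09,TRAY[2]+np.pi/2)
m=cams.camera_model('wrist'); im=cams.camera('wrist'); pickle.dump((m,im),open('w3.pkl','wb'))
for k in ('bracket yoke','bracket','yoke'):
    polys=[offs(P[j],2)+np.array(CAV[j]) for j in k.split()]
    print(k,fit(im,m,polys,TRAY,.012,1))
    vis=im.copy()
    p=TRAY
for q in [offs(P[j],2)+np.array(CAV[j]) for j in P]: cv2.polylines(vis,[np.round(w2px(m,np.c_[rt(q,p),np.full(len(q),.012)])*16).astype(int)],True,(0,0,255),1,shift=4)
cv2.imwrite('pics/w3.png',vis)
E
```

```text
t=15.3 tcp=[496.3  18.9 150.4] yaw_y=-1.684 w=13.2 F=[ 0.1  0.8 -0.9] q6=1.59
turn -0.000  shift units tx 2.420 ty 0.118 tz 2.414
bracket yoke (array([ 0.52619439,  0.00801034, -0.11171588]), np.float32(88.55128))
bracket (array([ 0.52894845,  0.00557069, -0.08414774]), np.float32(91.7478))
yoke (array([ 0.52763826,  0.00999113, -0.12003794]), np.float32(93.17256))
```

View pics/w3.png

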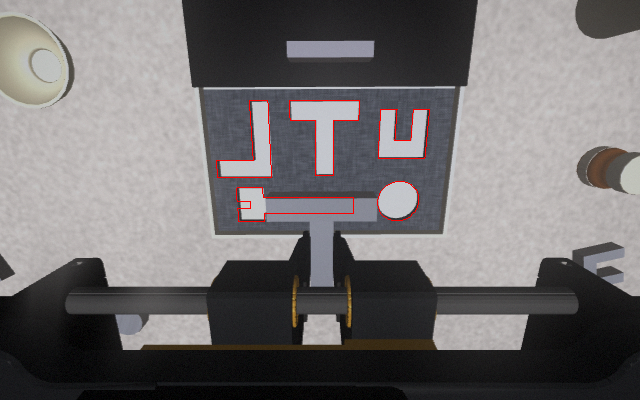

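```bash
sed -i 's/^TRAY=.*/TRAY=np.array([.5259,.0083,-.1125])/' h.py; python3 - <<'E'
from h import *
import pickle
m,im=pickle.load(open('w3.pkl','rb'))
for off in (.0,.00355):
    p=np.array([.4963+off*.994,.0189-off*.113,-.1125])
    print(w2px(m,np.c_[rt(P['tkey'][[2,3,4,5]],p),np.full(4,.156)]).round(1).tolist())
t=rt(np.array([CAV['tkey']],float),TRAY)[0]; e=np.array([.9937,-.1123]); t=t-.00355*e; plan(t[0],t[1],.03,TRAY[2]+np.pi/2)
plan(t[0],t[1],.0145,TRAY[2]+np.pi/2)
E
```

```text
[[375.6, 228.9], [376.8, 206.1], [264.9, 206.2], [266.2, 229.1]]
[[375.9, 223.2], [377.2, 200.1], [264.5, 200.3], [265.8, 223.4]]
t=15.4 tcp=[496.3  18.8 150.4] yaw_y=-1.684 w=13.0 F=[-0.7  0.3 -0.8] q6=1.59
turn -0.001  shift units tx 2.283 ty 0.126 tz 4.814
t=15.4 tcp=[496.3  18.8 150.4] yaw_y=-1.684 w=13.0 F=[-0.7  0.3 -0.8] q6=1.59
turn -0.001  shift units tx 2.283 ty 0.126 tz 5.434
```

```bash
python3 - <<'E'
import pickle,cv2
m,im=pickle.load(open('w3.pkl','rb')); cv2.imwrite('pics/c3.png',cv2.resize(im[160:300,220:420],None,fx=4,fy=4))
E
```

```text
(no output)
```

View pics/c3.png

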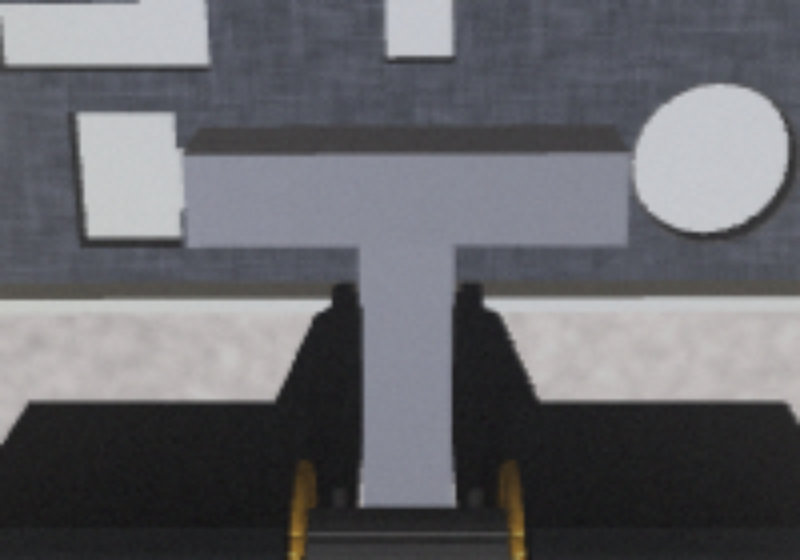

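In-hand check: the crossbar top edge is at row 198, where I predicted 200. The key therefore sits about 4.2 mm ahead of the TCP. Lowering with that correction.

Request:
jog_arm([
  [0.75,0.06,0],
  [0.75,0.07,0],
  [0.75,0,0],
  [0,0,0.9],
  [0,0,0.9],
  [0,0,0.9],
  [0,0,0.9],
  [0,0,0.9],
  [0,0,0.3],
  [0,0,0],
], hand=[255,255,255,255,255,255,255,255,255,255], yaw=[0,0,0,0,0,0,0,0,0,0])

```text
time_s: 16.4
tcp_pos: [0.5514, 0.0093, 0.0297]
orientation: [[0.994, -0.113, -0.002], [-0.113, -0.994, 0.0], [-0.002, 0.0, -1.0]]
ft_force: [0.5, 0.0, -0.6]
gripper_width: 0.0133
```

Request:
jog_arm([
  [0,0,0],
  [0,0,0],
  [0,0,0.15],
  [0,0,0.15],
  [0,0,0.15],
  [0,0,0.15],
  [0,0,0],
  [0,0,0],
  [0,0,0],
  [0,0,0],
], hand=[255,255,255,255,255,255,255,255,255,255], yaw=[0,0,0,0,0,0,0,0,0,0])

```text
time_s: 17.4
tcp_pos: [0.5518, 0.0093, 0.0155]
orientation: [[0.994, -0.113, 0.0], [-0.113, -0.994, -0.0], [0.0, 0.0, -1.0]]
ft_force: [0.1, 0.1, -1.1]
gripper_width: 0.0134
```

Request:
jog_arm([
  [0,0,0.05],
  [0,0,0],
  [0,0,0],
  [0,0,0],
  [0,0,0],
  [0,0,-0.4],
  [0,0,-1],
  [0,0,-1],
  [0,0,-1],
  [0,0,-1],
], hand=[255,255,210,170,165,165,165,165,165,165], yaw=[0,0,0,0,0,0,0,0,0,0])

```text
time_s: 18.4
tcp_pos: [0.5517, 0.0093, 0.1259]
orientation: [[0.994, -0.113, 0.0], [-0.113, -0.994, -0.0], [0.0, 0.0, -1.0]]
ft_force: [0.7, -0.2, 0.8]
gripper_width: 0.0335
```

```bash
python3 - <<'E'
from h import *
plan(.412,.39,.164,-1.32)
E
```

```text
t=18.4 tcp=[551.7   9.3 125.9] yaw_y=-1.684 w=33.5 F=[ 0.7 -0.2  0.8] q6=1.58
turn -0.364  shift units tx -1.633 ty -16.138 tz -1.526
```

Request:
jog_arm([
  [0,0,-0.5],
  [0,0,-0.5],
  [0,0,-0.5],
  [-0.1,-0.95,0],
  [-0.1,-0.95,0],
  [-0.1,-0.95,0],
  [-0.1,-0.95,0],
  [-0.1,-0.95,0],
  [-0.1,-0.95,0],
  [-0.1,-0.95,0],
], hand=[160,160,160,160,160,160,160,160,160,160], yaw=[-0.122,-0.122,-0.12,0,0,0,0,0,0,0])

```text
time_s: 19.4
tcp_pos: [0.4931, 0.1669, 0.1623]
orientation: [[0.969, 0.248, 0.001], [0.248, -0.969, 0.0], [0.001, 0.0, -1.0]]
ft_force: [0.8, -0.8, -0.3]
gripper_width: 0.0355
```

Request:
jog_arm([
  [-0.1,-0.95,0],
  [-0.1,-0.95,0],
  [-0.1,-0.95,0],
  [-0.1,-0.95,0],
  [-0.1,-0.95,0],
  [-0.1,-0.95,0],
  [-0.1,-0.95,0],
  [-0.1,-0.95,0],
  [-0.1,-0.95,0],
  [-0.1,-0.95,0],
], hand=[140,140,140,140,140,140,140,140,140,140], yaw=[0,0,0,0,0,0,0,0,0,0])

```text
time_s: 20.4
tcp_pos: [0.4099, 0.3907, 0.1623]
orientation: [[0.969, 0.248, 0.0], [0.248, -0.969, 0.0], [0.0, -0.0, -1.0]]
ft_force: [0.0, -1.0, -0.2]
gripper_width: 0.0427
```

Request:
jog_arm([
  [0,0,0],
  [0,0,0],
  [0,0,0],
  [0,0,0],
  [0,0,0],
  [0,0,0],
  [0,0,0],
  [0,0,0],
  [0,0,0],
  [0,0,0],
], hand=[140,140,140,140,140,140,140,140,140,140], yaw=[0,0,0,0,0,0,0,0,0,0])

```text
time_s: 21.4
tcp_pos: [0.4104, 0.3899, 0.1616]
orientation: [[0.969, 0.248, 0.0], [0.248, -0.969, -0.0], [-0.0, 0.0, -1.0]]
ft_force: [0.1, 0.2, -0.1]
gripper_width: 0.0429
```

```bash
python3 - <<'E'
from h import *
p=look('bracket',[.46,.402,.25],save='pics/br.png')
plan(p[0],p[1],.0105,p[2]+np.pi/2)
E
```

```text
bracket [0.4657 0.4099 0.2505] score 33.8
t=21.4 tcp=[410.4 389.9 161.6] yaw_y=-1.320 w=43.3 F=[-0.5  0.2 -0.7] q6=1.96
turn 0.000  shift units tx 2.340 ty -0.228 tz 6.043
```

View pics/br.png

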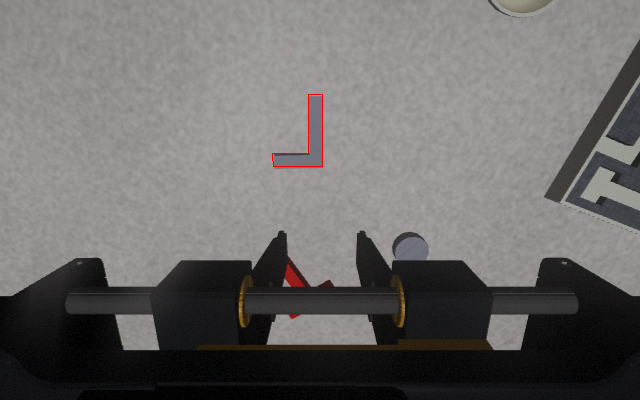

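The outline fits the steel bracket at (310,140). Now gripping it.

Request:
jog_arm([
  [0.8,-0.08,0],
  [0.8,-0.08,0],
  [0.74,-0.07,0],
  [0,0,1],
  [0,0,1],
  [0,0,1],
  [0,0,1],
  [0,0,1],
  [0,0,0.6],
  [0,0,0.44],
], hand=[140,140,140,140,140,140,140,140,140,140], yaw=[0,0,0,0,0,0,0,0,0,0], newtons=45)

```text
time_s: 22.45
tcp_pos: [0.4655, 0.4099, 0.0095]
orientation: [[0.969, 0.248, -0.001], [0.248, -0.969, -0.001], [-0.001, 0.0, -1.0]]
ft_force: [-0.3, 0.5, 0.7]
gripper_width: 0.0427
```

Request:
jog_arm([
  [0,0,0],
  [0,0,0],
  [0,0,0],
  [0,0,0],
  [0,0,0],
  [0,0,0],
  [0,0,0],
  [0,0,0],
  [0,0,0],
  [0,0,0],
], hand=[140,255,255,255,255,255,255,255,255,255], yaw=[0,0,0,0,0,0,0,0,0,0])

```text
time_s: 23.45
tcp_pos: [0.4658, 0.41, 0.0111]
orientation: [[0.969, 0.248, 0.001], [0.248, -0.969, 0.0], [0.001, -0.0, -1.0]]
ft_force: [-0.3, -1.4, 6.4]
gripper_width: 0.0132
```

```bash
python3 - <<'E'
from h import *
plan(.4657,.4099,.0105)
t=rt(np.array([CAV['bracket']],float),TRAY)[0]; e=np.array([.9937,-.1123]); t=t-.06*e; plan(t[0],t[1],.15,TRAY[2]+np.pi/2)
E
```

```text
t=23.4 tcp=[465.8 410.   11.1] yaw_y=-1.320 w=13.2 F=[-0.3 -1.4  6.4] q6=1.94
turn 0.000  shift units tx -0.007 ty 0.004 tz 0.024
t=23.4 tcp=[465.8 410.   11.1] yaw_y=-1.320 w=13.2 F=[-0.3 -1.4  6.4] q6=1.94
turn 0.363  shift units tx 2.591 ty 12.978 tz -5.556
```

Request:
jog_arm([
  [0,0,-0.5],
  [0,0,-0.8],
  [0,0,-1],
  [0,0,-1],
  [0,0,-1],
  [0,0,-1],
  [0,0,-0.26],
  [0.2,1,0],
  [0.2,1,0],
  [0.2,1,0],
], hand=[255,255,255,255,255,255,255,255,255,255], yaw=[0,0,0,0.121,0.121,0.121,0,0,0,0])

```text
time_s: 24.45
tcp_pos: [0.4717, 0.3328, 0.149]
orientation: [[0.994, -0.107, -0.001], [-0.107, -0.994, -0.001], [-0.001, 0.001, -1.0]]
ft_force: [-0.3, 0.3, -0.7]
gripper_width: 0.0132
```

Request:
jog_arm([
  [0.2,1,0],
  [0.2,1,0],
  [0.2,1,0],
  [0.2,1,0],
  [0.2,1,0],
  [0.2,1,0],
  [0.2,1,0],
  [0.2,1,0],
  [0.2,1,0],
  [0.2,0.98,0],
], hand=[255,255,255,255,255,255,255,255,255,255], yaw=[0,0,0,0,0,0,0,0,0,0])

```text
time_s: 25.45
tcp_pos: [0.4935, 0.0791, 0.1491]
orientation: [[0.994, -0.108, -0.001], [-0.108, -0.994, -0.0], [-0.001, 0.0, -1.0]]
ft_force: [0.4, 0.0, -0.2]
gripper_width: 0.0131
```

Request:
jog_arm([
  [0,0,0],
  [0,0,0],
  [0,0,0],
  [0,0,0],
  [0,0,0],
  [0,0,0],
  [0,0,0],
  [0,0,0],
  [0,0,0],
  [0,0,0],
], hand=[255,255,255,255,255,255,255,255,255,255], yaw=[0,0,0,0,0,0,0,0,0,0])

```text
time_s: 26.45
tcp_pos: [0.4939, 0.0802, 0.1496]
orientation: [[0.994, -0.112, 0.0], [-0.112, -0.994, -0.0], [0.0, 0.0, -1.0]]
ft_force: [0.3, -0.5, -1.1]
gripper_width: 0.0134
```

```bash
cat >> h.py <<'E'
def place(name,dx=0,zt=.0145):
    """image with tray cut-outs (red) and the part as held (green: dx mm ahead along tool x); plan to seat"""
    o=monitor.get_obs(); p=o['tcp_pos']; th=TRAY[2]; e=np.array([np.cos(th),np.sin(th)])
    m=cams.camera_model('wrist'); im=cams.camera('wrist')
    def draw(q,pp,z,c): cv2.polylines(im,[np.round(w2px(m,np.c_[rt(q,pp),np.full(len(q),z)])*16).astype(int)],True,c,1,shift=4)
    for k in P: draw(offs(P[k],2)+np.array(CAV[k]),TRAY,.012,(0,0,255))
    tx=o['orientation'][:2,0]; pp=[*(p[:2]+dx/1e3*tx),th]; draw(P[name],pp,p[2]+.0055,(0,255,0))
    cv2.imwrite('pics/pl_%s_%d.png'%(name,o['time_s']),im)
    t=rt(np.array([CAV[name]],float),TRAY)[0]-dx/1e3*tx
    plan(t[0],t[1],zt,th if name=='spanner' else th+np.pi/2)
E
python3 - <<'E'
from h import *
place('bracket')
E
ls pics
```

```text
t=26.5 tcp=[493.9  80.2 149.6] yaw_y=-1.683 w=13.2 F=[-0.1 -0.4 -1.2] q6=1.71
turn 0.000  shift units tx 2.394 ty -0.006 tz 5.404
br.png
c3.png
pl_bracket_26.png
scene0.png
tk.png
top0.png
top1.png
w0.png
w1.png
w2.png
w2f.png
w3.png
```

```bash
python3 -c "
import cv2; im=cv2.imread('pics/pl_bracket_26.png'); cv2.imwrite('pics/c4.png',cv2.resize(im[70:290,200:500],None,fx=2.6,fy=2.6))"
```

```text
(no output)
```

View pics/c4.png

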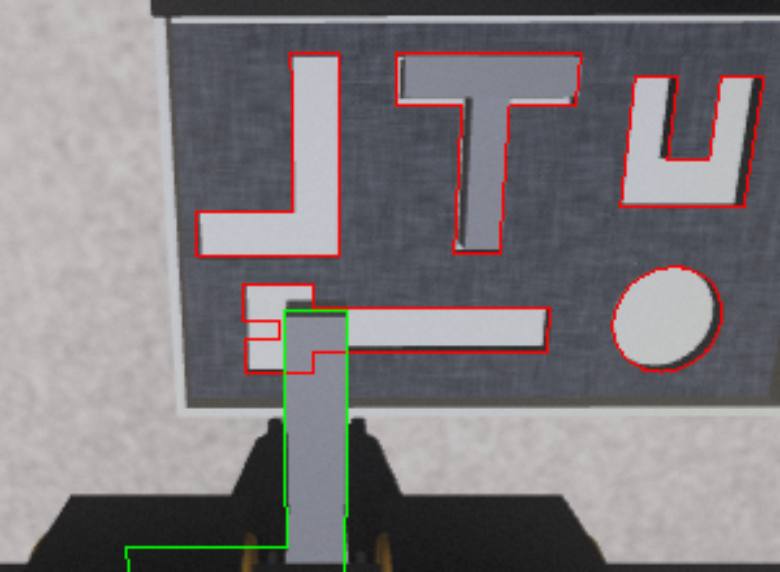

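The T key is seated: its grey top sits inside the red outline. The bracket in hand lies about 1.2 mm nearer than predicted, so I'm correcting for that and lowering.

Request:
jog_arm([
  [0.8,0,0],
  [0.8,0,0],
  [0.83,0,0],
  [0,0,0.9],
  [0,0,0.9],
  [0,0,0.9],
  [0,0,0.9],
  [0,0,0.9],
  [0,0,0.27],
  [0,0,0],
], hand=[255,255,255,255,255,255,255,255,255,255], yaw=[0,0,0,0,0,0,0,0,0,0])

```text
time_s: 27.5
tcp_pos: [0.554, 0.0734, 0.0297]
orientation: [[0.994, -0.112, -0.002], [-0.112, -0.994, -0.0], [-0.002, 0.0, -1.0]]
ft_force: [0.4, 0.4, -0.7]
gripper_width: 0.0131
```

Request:
jog_arm([
  [0,0,0],
  [0,0,0],
  [0,0,0.15],
  [0,0,0.15],
  [0,0,0.15],
  [0,0,0.15],
  [0,0,0],
  [0,0,0],
  [0,0,0],
  [0,0,0],
], hand=[255,255,255,255,255,255,255,255,255,255], yaw=[0,0,0,0,0,0,0,0,0,0])

```text
time_s: 28.5
tcp_pos: [0.5543, 0.0734, 0.0153]
orientation: [[0.994, -0.112, -0.0], [-0.112, -0.994, -0.0], [-0.0, 0.0, -1.0]]
ft_force: [-0.2, 0.2, -1.4]
gripper_width: 0.013
```

Request:
jog_arm([
  [0,0,0.02],
  [0,0,0],
  [0,0,0],
  [0,0,0],
  [0,0,0],
  [0,0,-0.4],
  [0,0,-1],
  [0,0,-1],
  [0,0,-1],
  [0,0,-1],
], hand=[255,255,210,170,165,165,165,165,165,165], yaw=[0,0,0,0,0,0,0,0,0,0])

```text
time_s: 29.5
tcp_pos: [0.5542, 0.0734, 0.1266]
orientation: [[0.994, -0.112, 0.001], [-0.112, -0.994, -0.0], [0.001, 0.0, -1.0]]
ft_force: [-0.0, 1.1, 0.8]
gripper_width: 0.0334
```

```bash
python3 - <<'E'
from h import *
plan(.366,.268,.16,-1.683)
E
```

```text
t=29.5 tcp=[554.2  73.4 126.6] yaw_y=-1.683 w=33.4 F=[-0.   1.1  0.8] q6=1.70
turn -0.000  shift units tx -8.353 ty -6.891 tz -1.335
```

Request:
jog_arm([
  [-0.93,-0.77,-0.15],
  [-0.93,-0.77,-0.15],
  [-0.93,-0.77,-0.15],
  [-0.93,-0.77,-0.15],
  [-0.93,-0.77,-0.15],
  [-0.93,-0.77,-0.15],
  [-0.93,-0.77,-0.15],
  [-0.93,-0.77,-0.15],
  [-0.91,-0.73,-0.14],
  [0,0,0],
], hand=[60,60,60,60,60,60,60,60,60,60], yaw=[0,0,0,0,0,0,0,0,0,0])

```text
time_s: 30.5
tcp_pos: [0.3642, 0.2695, 0.1594]
orientation: [[0.994, -0.109, 0.001], [-0.109, -0.994, 0.001], [0.001, -0.001, -1.0]]
ft_force: [-0.8, -0.2, 0.9]
gripper_width: 0.0729
```

Request:
jog_arm([
  [0,0,0],
  [0,0,0],
  [0,0,0],
  [0,0,0],
  [0,0,0],
  [0,0,0],
  [0,0,0],
  [0,0,0],
  [0,0,0],
  [0,0,0],
], hand=[60,60,60,60,60,60,60,60,60,60], yaw=[0,0,0,0,0,0,0,0,0,0])

```text
time_s: 31.5
tcp_pos: [0.3661, 0.2679, 0.1583]
orientation: [[0.994, -0.112, -0.0], [-0.112, -0.994, -0.0], [0.0, 0.0, -1.0]]
ft_force: [1.3, -0.1, -0.2]
gripper_width: 0.0729
```

```bash
python3 - <<'E'
from h import *
p=look('disc',[.366,.268,0],save='pics/dc.png')
plan(p[0],p[1],.0105,-1.683)
m=cams.camera_model('wrist');print(w2px(m,[[*p[:2],.016]]))
im=cams.camera('wrist'); u,v=w2px(m,[[*p[:2],.016]])[0].astype(int); print(im[v,u])
E
```

```text
disc [0.368  0.2695 0.0169] score 37.2
t=31.6 tcp=[366.1 268.  158.3] yaw_y=-1.683 w=72.8 F=[ 0.3 -0.4 -0.3] q6=2.17
turn 0.000  shift units tx 0.069 ty -0.069 tz 5.914
[[319.41019989 189.99264794]]
[131 119 117]
```

The fit score is high and the pixel is grey (131,119,117), so this is the steel disc and not the yellow one.

Request:
jog_arm([
  [0.07,-0.07,0],
  [0,0,0.8],
  [0,0,0.8],
  [0,0,0.8],
  [0,0,0.8],
  [0,0,0.8],
  [0,0,0.8],
  [0,0,0.6],
  [0,0,0.35],
  [0,0,0.14],
], hand=[60,60,60,60,60,60,60,60,60,60], yaw=[0,0,0,0,0,0,0,0,0,0], newtons=45)

```text
time_s: 32.6
tcp_pos: [0.368, 0.2695, 0.0104]
orientation: [[0.994, -0.112, -0.001], [-0.112, -0.994, -0.001], [-0.001, 0.001, -1.0]]
ft_force: [-0.5, -0.8, 0.3]
gripper_width: 0.073
```

Request:
jog_arm([
  [0,0,0],
  [0,0,0],
  [0,0,0],
  [0,0,0],
  [0,0,0],
  [0,0,0],
  [0,0,0],
  [0,0,0],
  [0,0,0],
  [0,0,0],
], hand=[60,255,255,255,255,255,255,255,255,255], yaw=[0,0,0,0,0,0,0,0,0,0])

```text
time_s: 33.6
tcp_pos: [0.3682, 0.2695, 0.0113]
orientation: [[0.994, -0.112, 0.0], [-0.112, -0.994, 0.0], [0.0, -0.0, -1.0]]
ft_force: [-0.1, -1.0, 5.8]
gripper_width: 0.0383
```

```bash
python3 - <<'E'
from h import *
plan(.368,.2695,.0105)
t=rt(np.array([CAV['disc']],float),TRAY)[0]; plan(t[0],t[1],.12,TRAY[2]+np.pi/2)
E
```

```text
t=33.6 tcp=[368.2 269.5  11.3] yaw_y=-1.683 w=38.3 F=[-0.1 -1.   5.8] q6=2.17
turn 0.000  shift units tx -0.007 ty 0.001 tz 0.031
t=33.6 tcp=[368.2 269.5  11.3] yaw_y=-1.683 w=38.3 F=[-0.1 -1.   5.8] q6=2.17
turn 0.000  shift units tx 5.842 ty 12.674 tz -4.349
```

Request:
jog_arm([
  [0,0,-0.5],
  [0,0,-0.9],
  [0,0,-1],
  [0,0,-1],
  [0,0,-0.95],
  [0.45,0.975,0],
  [0.45,0.975,0],
  [0.45,0.975,0],
  [0.45,0.975,0],
  [0.45,0.975,0],
], hand=[255,255,255,255,255,255,255,255,255,255], yaw=[0,0,0,0,0,0,0,0,0,0])

```text
time_s: 34.6
tcp_pos: [0.4103, 0.141, 0.1197]
orientation: [[0.994, -0.112, -0.0], [-0.112, -0.994, -0.0], [-0.0, 0.0, -1.0]]
ft_force: [0.3, 0.7, -2.0]
gripper_width: 0.0382
```

Request:
jog_arm([
  [0.45,0.975,0],
  [0.45,0.975,0],
  [0.45,0.975,0],
  [0.45,0.975,0],
  [0.45,0.975,0],
  [0.45,0.975,0],
  [0.45,0.975,0],
  [0.45,0.975,0],
  [0,0,0],
  [0,0,0],
], hand=[255,255,255,255,255,255,255,255,255,255], yaw=[0,0,0,0,0,0,0,0,0,0])

```text
time_s: 35.6
tcp_pos: [0.4775, -0.0618, 0.1195]
orientation: [[0.994, -0.113, -0.001], [-0.113, -0.994, 0.0], [-0.001, -0.0, -1.0]]
ft_force: [0.3, 0.8, -1.0]
gripper_width: 0.0384
```

Request:
jog_arm([
  [0,0,0],
  [0,0,0],
  [0,0,0],
  [0,0,0],
  [0,0,0],
  [0,0,0],
  [0,0,0],
  [0,0,0],
  [0,0,0],
  [0,0,0],
], hand=[255,255,255,255,255,255,255,255,255,255], yaw=[0,0,0,0,0,0,0,0,0,0])

```text
time_s: 36.6
tcp_pos: [0.4779, -0.0618, 0.1199]
orientation: [[0.994, -0.112, 0.0], [-0.112, -0.994, -0.0], [0.0, 0.0, -1.0]]
ft_force: [-0.4, -0.5, -1.5]
gripper_width: 0.0383
```

```bash
python3 - <<'E'
from h import *
place('disc',zt=.015)
im=cv2.imread('pics/pl_disc_36.png'); cv2.imwrite('pics/c5.png',cv2.resize(im[70:290,160:480],None,fx=2.4,fy=2.4))
E
ls pics | grep pl_
```

```text
t=36.6 tcp=[477.9 -61.8 119.9] yaw_y=-1.683 w=38.2 F=[ 0.3  0.1 -1.9] q6=1.42
turn 0.000  shift units tx -0.008 ty -0.001 tz 4.194
pl_bracket_26.png
pl_disc_36.png
```

View pics/c5.png

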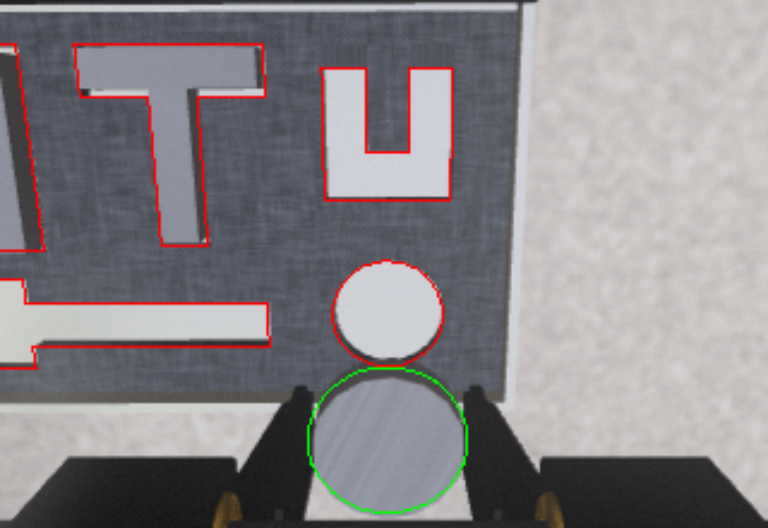

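The disc in hand is about 1 mm nearer than predicted, and the yoke and disc cut-outs line up with the overlay. Lowering with a +0.8 mm correction.

Request:
jog_arm([
  [0.03,0,0],
  [0,0,0.9],
  [0,0,0.9],
  [0,0,0.9],
  [0,0,0.9],
  [0,0,0],
  [0,0,0.15],
  [0,0,0.15],
  [0,0,0.15],
  [0,0,0.13],
], hand=[255,255,255,255,255,255,255,255,255,255], yaw=[0,0,0,0,0,0,0,0,0,0])

```text
time_s: 37.65
tcp_pos: [0.4789, -0.0619, 0.0157]
orientation: [[0.994, -0.112, 0.001], [-0.112, -0.994, -0.0], [0.001, 0.0, -1.0]]
ft_force: [0.7, -0.4, -1.4]
gripper_width: 0.0378
```

Request:
jog_arm([
  [0,0,0],
  [0,0,0],
  [0,0,0],
  [0,0,0],
  [0,0,0],
  [0,0,0],
  [0,0,0],
  [0,0,0],
  [0,0,0],
  [0,0,0],
], hand=[255,255,255,255,255,255,255,255,255,255], yaw=[0,0,0,0,0,0,0,0,0,0])

```text
time_s: 38.65
tcp_pos: [0.4787, -0.0619, 0.0154]
orientation: [[0.994, -0.112, 0.0], [-0.112, -0.994, -0.0], [0.0, 0.0, -1.0]]
ft_force: [0.9, -1.0, -0.3]
gripper_width: 0.039
```

Request:
jog_arm([
  [0,0,0],
  [0,0,0],
  [0,0,0],
  [0,0,0],
  [0,0,-0.4],
  [0,0,-1],
  [0,0,-1],
  [0,0,-1],
  [0,0,-1],
  [0,0,-1],
], hand=[140,110,110,110,110,110,110,110,110,110], yaw=[0,0,0,0,0,0,0,0,0,0])

```text
time_s: 39.65
tcp_pos: [0.4784, -0.0618, 0.1522]
orientation: [[0.994, -0.112, 0.0], [-0.112, -0.994, -0.0], [0.001, 0.0, -1.0]]
ft_force: [-0.4, -1.0, 0.4]
gripper_width: 0.0543
```

```bash
python3 - <<'E'
from h import *
plan(.375,-.285,.165,-1.683)
E
```

```text
t=39.6 tcp=[478.4 -61.8 152.2] yaw_y=-1.683 w=54.3 F=[-0.4 -1.   0.4] q6=1.42
turn -0.000  shift units tx -3.111 ty 9.336 tz -0.512
```

Request:
jog_arm([
  [-0.31,0.93,-0.05],
  [-0.31,0.93,-0.05],
  [-0.31,0.93,-0.05],
  [-0.31,0.93,-0.05],
  [-0.31,0.93,-0.05],
  [-0.31,0.93,-0.05],
  [-0.31,0.93,-0.05],
  [-0.31,0.93,-0.05],
  [-0.31,0.93,-0.05],
  [-0.31,0.93,-0.05],
], hand=[0,0,0,0,0,0,0,0,0,0], yaw=[0,0,0,0,0,0,0,0,0,0])

```text
time_s: 40.65
tcp_pos: [0.375, -0.285, 0.1637]
orientation: [[0.994, -0.112, 0.0], [-0.112, -0.994, -0.0], [0.0, 0.0, -1.0]]
ft_force: [0.1, 0.0, 0.4]
gripper_width: 0.0952
```

Request:
jog_arm([
  [0,0,0],
  [0,0,0],
  [0,0,0],
  [0,0,0],
  [0,0,0],
  [0,0,0],
  [0,0,0],
  [0,0,0],
  [0,0,0],
  [0,0,0],
], hand=[0,0,0,0,0,0,0,0,0,0], yaw=[0,0,0,0,0,0,0,0,0,0])

```text
time_s: 41.65
tcp_pos: [0.3756, -0.2842, 0.1629]
orientation: [[0.994, -0.112, 0.0], [-0.112, -0.994, -0.0], [0.0, 0.0, -1.0]]
ft_force: [0.3, 0.5, 0.1]
gripper_width: 0.0948
```

```bash
python3 - <<'E'
from h import *
m=cams.camera_model('wrist'); im=cams.camera('wrist')
r=[]
for a in np.arange(-np.pi,np.pi,np.pi/6):
    p,s=fit(im,m,[P['yoke']],[.375,-.285,a],.016,-1); r.append((s,p))
r.sort(key=lambda x:-x[0])
for s,p in r[:6]: print(s,p.round(4))
p=r[0][1]; q=P['yoke']; cv2.polylines(im,[np.round(w2px(m,np.c_[rt(q,p),np.full(len(q),.016)])*16).astype(int)],True,(0,0,255),1,shift=4)
cv2.imwrite('pics/yk.png',im); plan(p[0],p[1],.0105,p[2]+np.pi/2)
E
```

```text
35.573914 [ 0.3761 -0.2887 -1.4287]
35.530174 [ 0.3762 -0.289  -1.4089]
35.48462 [ 0.3762 -0.2891 -1.4064]
28.271896 [ 0.376  -0.2883  1.7215]
28.133858 [ 0.3755 -0.2878  1.7286]
28.132904 [ 0.3758 -0.2881  1.7411]
t=41.7 tcp=[ 375.6 -284.2  162.9] yaw_y=-1.683 w=95.0 F=[-0.6  0.4  0.1] q6=0.89
turn 1.316  shift units tx 0.180 ty 0.007 tz 6.095
```

View pics/yk.png

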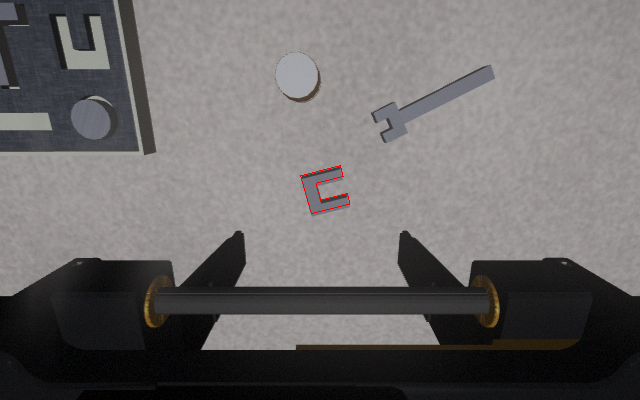

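The U yoke at (325,190) opens to the right and the fit is good. The disc sits in its cut-out at (93,118). Turning the jaws across the arms.

Request:
jog_arm([
  [0,0,0],
  [0,0,0],
  [0,0,0],
  [0,0,0],
  [0,0,0],
  [0,0,0],
  [0,0,0],
  [0,0,0],
  [0,0,0],
  [0,0,0],
], hand=[60,60,60,60,60,60,60,60,60,60], yaw=[0.145,0.145,0.145,0.145,0.145,0.145,0.145,0.145,0.145,0.02])

```text
time_s: 42.7
tcp_pos: [0.3756, -0.2842, 0.1629]
orientation: [[0.13, -0.991, 0.0], [-0.991, -0.13, -0.0], [0.0, -0.0, -1.0]]
ft_force: [0.4, -0.4, -0.2]
gripper_width: 0.0727
```

Request:
jog_arm([
  [0,0,0],
  [0,0,0],
  [0,0,0],
  [0,0,0],
  [0,0,0],
  [0,0,0],
  [0,0,0],
  [0,0,0],
  [0,0,0],
  [0,0,0],
], hand=[60,60,60,60,60,60,60,60,60,60], yaw=[0,0,0,0,0,0,0,0,0,0])

```text
time_s: 43.7
tcp_pos: [0.3756, -0.2842, 0.1629]
orientation: [[0.133, -0.991, 0.0], [-0.991, -0.133, -0.0], [0.0, -0.0, -1.0]]
ft_force: [1.0, -0.2, -0.6]
gripper_width: 0.0727
```

```bash
python3 - <<'E'
from h import *
p=look('yoke',[.376,-.289,-1.42]); 
plan(p[0],p[1],.0105,p[2]+np.pi/2)
E
```

```text
yoke [ 0.373  -0.2923 -1.4244] score 33.1
t=43.8 tcp=[ 375.6 -284.2  162.9] yaw_y=-3.008 w=72.9 F=[-0.3 -0.3  0. ] q6=2.22
turn -0.013  shift units tx 0.305 ty 0.150 tz 6.096
```

```bash
python3 - <<'E'
from h import *
m=cams.camera_model('wrist'); im=cams.camera('wrist'); g=cv2.GaussianBlur(cv2.cvtColor(im,cv2.COLOR_BGR2GRAY),(0,0),1).astype(np.float32)
for p in ([.3761,-.2887,-1.4287],[.373,-.2923,-1.4244]): print(p,-score(g,m,[P['yoke']],p,.016))
for p0 in ([.3761,-.2887,-1.4287],[.373,-.2923,-1.4244],[.378,-.286,-1.42]): print(fit(im,m,[P['yoke']],p0,.016,-1))
p=[.373,-.2923,-1.4244]
a=im.copy(); 
for p,c in (([.3761,-.2887,-1.4287],(0,255,0)),([.373,-.2923,-1.4244],(0,0,255))):
    cv2.polylines(a,[np.round(w2px(m,np.c_[rt(P['yoke'],p),np.full(8,.016)])*16).astype(int)],True,c,1,shift=4)
u=w2px(m,[[.375,-.29,.016]])[0].astype(int); print(u)
b=lambda i:cv2.resize(i[u[1]-50:u[1]+50,u[0]-50:u[0]+50],None,fx=4,fy=4)
cv2.imwrite('pics/yk2.png',np.hstack([b(im),b(a)]))
E
```

```text
[0.3761, -0.2887, -1.4287] 19.995079
[0.373, -0.2923, -1.4244] 33.138557
(array([ 0.37304826, -0.29231539, -1.43242186]), np.float32(33.235725))
(array([ 0.37319331, -0.29192864, -1.44156997]), np.float32(33.25585))
(array([ 0.37298007, -0.29186967, -1.43074261]), np.float32(33.341316))
[323 185]
```

View pics/yk2.png

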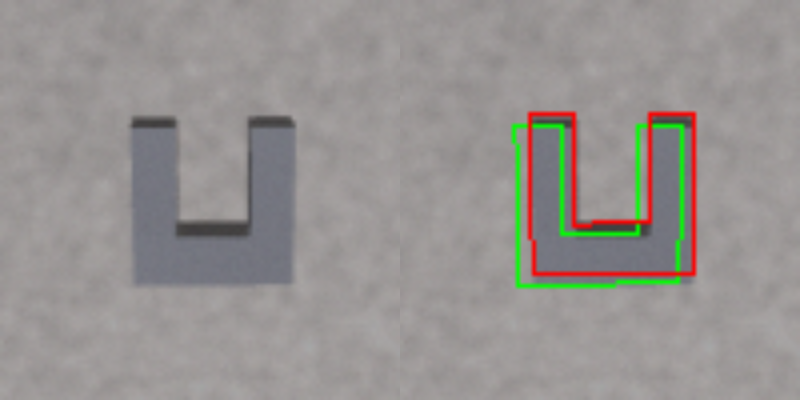

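The dark near faces pull the fit about 3 mm forward. I'll mask them out and refit.

```bash
sed -i "s/    p,s=fit(im,m,\[P\[name\]\],p0,z,-1)/    g=cv2.cvtColor(im,cv2.COLOR_BGR2GRAY); g[cv2.dilate((g<95).astype(np.uint8),np.ones((2,2),np.uint8))>0]=np.median(g); p,s=fit(g,m,[P[name]],p0,z,-1)/" h.py; python3 - <<'E'
from h import *
p=look('yoke',[.373,-.290,-1.43])
m=cams.camera_model('wrist'); print(w2px(m,np.c_[rt(P['yoke'],p),np.full(8,.016)]).round(1)[[0,1,2,3,6,7]].tolist())
plan(p[0],p[1],.0105,p[2]+np.pi/2)
E
```

```text
yoke [ 0.3719 -0.2883 -1.4368] score 28.0
[[345.9, 206.3], [346.8, 166.8], [335.5, 166.8], [335.2, 194.1], [305.4, 166.8], [306.0, 206.3]]
t=43.9 tcp=[ 375.6 -284.2  162.9] yaw_y=-3.008 w=72.8 F=[-1.   0.   0.1] q6=2.22
turn -0.000  shift units tx 0.144 ty 0.168 tz 6.095
```

Request:
jog_arm([
  [0.14,0.17,0],
  [0,0,0.9],
  [0,0,0.9],
  [0,0,0.9],
  [0,0,0.9],
  [0,0,0.8],
  [0,0,0.7],
  [0,0,0.5],
  [0,0,0.35],
  [0,0,0.14],
], hand=[60,60,60,60,60,60,60,60,60,60], yaw=[0,0,0,0,0,0,0,0,0,0], newtons=45)

```text
time_s: 44.85
tcp_pos: [0.3717, -0.2883, 0.01]
orientation: [[0.133, -0.991, -0.001], [-0.991, -0.133, 0.001], [-0.001, 0.0, -1.0]]
ft_force: [-0.1, 0.3, 0.1]
gripper_width: 0.0729
```

Request:
jog_arm([
  [0,0,0],
  [0,0,0],
  [0,0,0],
  [0,0,0],
  [0,0,0],
  [0,0,0],
  [0,0,0],
  [0,0,0],
  [0,0,0],
  [0,0,0],
], hand=[60,255,255,255,255,255,255,255,255,255], yaw=[0,0,0,0,0,0,0,0,0,0])

```text
time_s: 45.85
tcp_pos: [0.3719, -0.2883, 0.0109]
orientation: [[0.133, -0.991, 0.0], [-0.991, -0.133, -0.0], [0.0, -0.0, -1.0]]
ft_force: [-0.6, 0.9, 6.1]
gripper_width: 0.0431
```

```bash
python3 - <<'E'
from h import *
plan(.3719,-.2883,.0105)
t=rt(np.array([CAV['yoke']],float),TRAY)[0]; plan(t[0],t[1],.12,TRAY[2]+np.pi/2)
E
```

```text
t=45.9 tcp=[ 371.9 -288.3   10.9] yaw_y=-3.008 w=43.1 F=[-0.6  0.9  6.1] q6=2.21
turn 0.000  shift units tx -0.001 ty 0.001 tz 0.015
t=45.9 tcp=[ 371.9 -288.3   10.9] yaw_y=-3.008 w=43.1 F=[-0.6  0.9  6.1] q6=2.21
turn -1.325  shift units tx 5.988 ty -9.481 tz -4.365
```

Request:
jog_arm([
  [0,0,-0.6],
  [0,0,-0.6],
  [0,0,-0.6],
  [0,0,-0.6],
  [0,0,-0.6],
  [0,0,-0.6],
  [0,0,-0.6],
  [0,0,-0.16],
  [0,0,0],
  [0,0,0],
], hand=[255,255,255,255,255,255,255,255,255,255], yaw=[0,-0.147,-0.147,-0.147,-0.147,-0.147,-0.147,-0.147,-0.147,-0.149])

```text
time_s: 46.85
tcp_pos: [0.3718, -0.2881, 0.1197]
orientation: [[0.994, -0.106, 0.0], [-0.106, -0.994, -0.0], [0.0, 0.0, -1.0]]
ft_force: [0.2, 0.0, -1.4]
gripper_width: 0.0431
```

Request:
jog_arm([
  [0.6,-0.95,0],
  [0.6,-0.95,0],
  [0.6,-0.95,0],
  [0.6,-0.95,0],
  [0.6,-0.95,0],
  [0.6,-0.95,0],
  [0.6,-0.95,0],
  [0.6,-0.95,0],
  [0.6,-0.95,0],
  [0.6,-0.93,0],
], hand=[255,255,255,255,255,255,255,255,255,255], yaw=[0,0,0,0,0,0,0,0,0,0])

```text
time_s: 47.85
tcp_pos: [0.5479, -0.0684, 0.1193]
orientation: [[0.994, -0.112, -0.001], [-0.112, -0.994, 0.0], [-0.001, -0.0, -1.0]]
ft_force: [-0.1, 0.0, -1.1]
gripper_width: 0.043
```

Request:
jog_arm([
  [0,0,0],
  [0,0,0],
  [0,0,0],
  [0,0,0],
  [0,0,0],
  [0,0,0],
  [0,0,0],
  [0,0,0],
  [0,0,0],
  [0,0,0],
], hand=[255,255,255,255,255,255,255,255,255,255], yaw=[0,0,0,0,0,0,0,0,0,0])

```text
time_s: 48.85
tcp_pos: [0.5474, -0.0695, 0.1196]
orientation: [[0.994, -0.112, 0.0], [-0.112, -0.994, -0.0], [0.0, 0.0, -1.0]]
ft_force: [-0.9, -0.9, -0.7]
gripper_width: 0.0437
```

```bash
python3 - <<'E'
from h import *
place('yoke',zt=.015)
E
```

```text
t=48.9 tcp=[547.5 -69.5 119.6] yaw_y=-1.683 w=43.2 F=[ 0.3 -0.3 -1.2] q6=1.44
turn 0.000  shift units tx -0.006 ty 0.004 tz 4.185
```

Request:
jog_arm([
  [0,0,0.9],
  [0,0,0.9],
  [0,0,0.9],
  [0,0,0.9],
  [0,0,0],
  [0,0,0.15],
  [0,0,0.15],
  [0,0,0.15],
  [0,0,0.13],
  [0,0,0],
], hand=[255,255,255,255,255,255,255,255,255,255], yaw=[0,0,0,0,0,0,0,0,0,0])

```text
time_s: 49.9
tcp_pos: [0.5475, -0.0696, 0.0151]
orientation: [[0.994, -0.112, 0.0], [-0.112, -0.994, -0.0], [0.0, 0.0, -1.0]]
ft_force: [-0.0, 0.1, -0.7]
gripper_width: 0.0434
```

Request:
jog_arm([
  [0,0,0],
  [0,0,0],
  [0,0,0],
  [0,0,0],
  [0,0,0],
  [0,0,0],
  [0,0,0],
  [0,0,0],
  [0,0,0],
  [0,0,0],
], hand=[255,255,255,255,255,255,255,255,255,255], yaw=[0,0,0,0,0,0,0,0,0,0])

```text
time_s: 50.9
tcp_pos: [0.5475, -0.0696, 0.0151]
orientation: [[0.994, -0.112, 0.0], [-0.112, -0.994, -0.0], [0.0, 0.0, -1.0]]
ft_force: [0.4, -1.0, -1.2]
gripper_width: 0.0433
```

Request:
jog_arm([
  [0,0,0],
  [0,0,0],
  [0,0,0],
  [0,0,0],
  [0,0,-0.4],
  [0,0,-1],
  [0,0,-1],
  [0,0,-1],
  [0,0,-1],
  [0,0,-1],
], hand=[140,110,110,110,110,110,110,110,110,110], yaw=[0,0,0,0,0,0,0,0,0,0])

```text
time_s: 51.9
tcp_pos: [0.5473, -0.0695, 0.152]
orientation: [[0.994, -0.112, 0.001], [-0.112, -0.994, -0.0], [0.001, 0.0, -1.0]]
ft_force: [0.3, -1.0, 0.8]
gripper_width: 0.054
```

Request:
jog_arm([
  [0,0,0],
  [0,0,0],
  [0,0,0],
  [0,0,0],
  [0,0,0],
  [0,0,0],
  [0,0,0],
  [0,0,0],
  [0,0,0],
  [0,0,0],
], hand=[140,140,140,140,140,140,140,140,140,140], yaw=[-0.145,-0.145,-0.145,-0.145,-0.145,-0.145,-0.145,-0.145,-0.145,-0.145])

```text
time_s: 52.9
tcp_pos: [0.5474, -0.0695, 0.1509]
orientation: [[0.225, 0.974, 0.001], [0.974, -0.225, -0.0], [-0.0, 0.001, -1.0]]
ft_force: [0.0, -0.4, 0.4]
gripper_width: 0.0428
```

```bash
python3 - <<'E'
from h import *
plan(.45,-.402,.16,.34)
E
```

```text
t=52.9 tcp=[547.4 -69.5 150.9] yaw_y=-0.227 w=42.8 F=[ 0.  -0.4  0.4] q6=-0.02
turn -0.567  shift units tx -11.239 ty -8.108 tz -0.363
```

Request:
jog_arm([
  [0,0,-0.1],
  [0,0,-0.1],
  [0,0,-0.1],
  [0,0,-0.1],
  [-0.94,-0.68,0],
  [-0.94,-0.68,0],
  [-0.94,-0.68,0],
  [-0.94,-0.68,0],
  [-0.94,-0.68,0],
  [-0.94,-0.68,0],
], hand=[140,140,140,140,140,140,140,140,140,140], yaw=[-0.142,-0.142,-0.142,-0.141,0,0,0,0,0,0])

```text
time_s: 53.9
tcp_pos: [0.4968, -0.2372, 0.161]
orientation: [[-0.328, 0.945, 0.001], [0.945, 0.328, -0.0], [-0.001, 0.0, -1.0]]
ft_force: [0.4, -0.6, -0.7]
gripper_width: 0.0429
```

Request:
jog_arm([
  [-0.94,-0.68,0],
  [-0.94,-0.68,0],
  [-0.94,-0.68,0],
  [-0.94,-0.68,0],
  [-0.94,-0.68,0],
  [-0.94,-0.68,0],
  [0,0,0],
  [0,0,0],
  [0,0,0],
  [0,0,0],
], hand=[140,140,140,140,140,140,140,140,140,140], yaw=[0,0,0,0,0,0,0,0,0,0])

```text
time_s: 54.9
tcp_pos: [0.4475, -0.4019, 0.1605]
orientation: [[-0.329, 0.944, 0.0], [0.944, 0.329, -0.0], [-0.0, 0.0, -1.0]]
ft_force: [-0.0, -0.0, 0.9]
gripper_width: 0.0435
```

Request:
jog_arm([
  [0,0,0],
  [0,0,0],
  [0,0,0],
  [0,0,0],
  [0,0,0],
  [0,0,0],
  [0,0,0],
  [0,0,0],
  [0,0,0],
  [0,0,0],
], hand=[140,140,140,140,140,140,140,140,140,140], yaw=[0,0,0,0,0,0,0,0,0,0])

```text
time_s: 55.9
tcp_pos: [0.4472, -0.4028, 0.1601]
orientation: [[-0.328, 0.945, 0.0], [0.945, 0.328, -0.0], [-0.0, -0.0, -1.0]]
ft_force: [0.7, 0.1, 0.6]
gripper_width: 0.0429
```

```bash
python3 - <<'E'
from h import *
for a in (.3,.4): p=look('spanner',[.45,-.402,a],save='pics/sp.png')
plan(p[0],p[1],.0105,p[2])
E
```

```text
spanner [ 0.4517 -0.3978  0.3556] score 30.6
spanner [ 0.4516 -0.3978  0.3562] score 30.5
t=56.0 tcp=[ 447.2 -402.8  160.1] yaw_y=0.334 w=42.9 F=[ 0.1 -0.1  0.2] q6=-1.18
turn -0.022  shift units tx 0.126 ty 0.235 tz 5.985
```

View pics/sp.png

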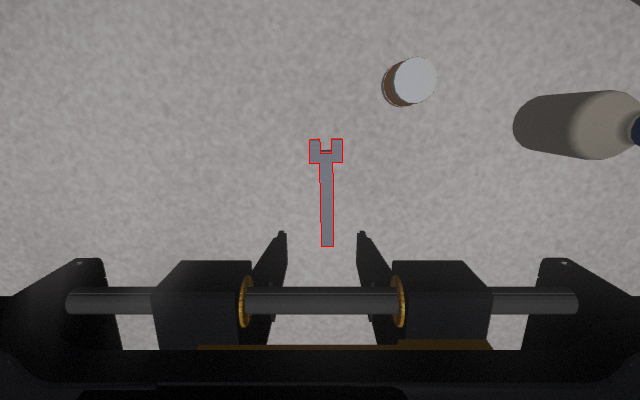

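The spanner at (326,190) fits well. Gripping it.

Request:
jog_arm([
  [0,0,0],
  [0.13,0.23,0],
  [0,0,0.9],
  [0,0,0.9],
  [0,0,0.9],
  [0,0,0.9],
  [0,0,0.9],
  [0,0,0.8],
  [0,0,0.45],
  [0,0,0.23],
], hand=[140,140,140,140,140,140,140,140,140,140], yaw=[-0.022,0,0,0,0,0,0,0,0,0], newtons=50)

```text
time_s: 57.0
tcp_pos: [0.4515, -0.3974, 0.0098]
orientation: [[-0.349, 0.937, -0.001], [0.937, 0.349, 0.001], [0.001, -0.0, -1.0]]
ft_force: [-0.7, -0.5, 0.1]
gripper_width: 0.0429
```

Request:
jog_arm([
  [0,0,0],
  [0,0,0],
  [0,0,0],
  [0,0,0],
  [0,0,0],
  [0,0,0],
  [0,0,0],
  [0,0,0],
  [0,0,0],
  [0,0,0],
], hand=[140,255,255,255,255,255,255,255,255,255], yaw=[0,0,0,0,0,0,0,0,0,0])

```text
time_s: 58.0
tcp_pos: [0.4516, -0.3979, 0.011]
orientation: [[-0.348, 0.937, 0.0], [0.937, 0.348, -0.0], [-0.001, 0.0, -1.0]]
ft_force: [-0.6, 0.8, 5.5]
gripper_width: 0.0132
```

```bash
python3 - <<'E'
from h import *
plan(.4516,-.3978,.0105)
t=rt(np.array([CAV['spanner']],float),TRAY)[0]; plan(t[0],t[1],.12,TRAY[2])
E
```

```text
t=58.0 tcp=[ 451.6 -397.9   11. ] yaw_y=0.356 w=13.2 F=[-0.6  0.8  5.5] q6=-1.19
turn 0.000  shift units tx 0.004 ty 0.003 tz 0.022
t=58.0 tcp=[ 451.6 -397.9   11. ] yaw_y=0.356 w=13.2 F=[-0.6  0.8  5.5] q6=-1.19
turn 0.468  shift units tx 18.280 ty -0.630 tz -4.358
```

Request:
jog_arm([
  [0,0,-0.5],
  [0,0,-0.8],
  [0,0,-0.8],
  [0,0,-0.8],
  [0,0,-0.8],
  [0,0,-0.66],
  [0.9,-0.03,0],
  [0.9,-0.03,0],
  [0.9,-0.03,0],
  [0.9,-0.03,0],
], hand=[255,255,255,255,255,255,255,255,255,255], yaw=[0,0,0.117,0.117,0.117,0.117,0,0,0,0])

```text
time_s: 59.0
tcp_pos: [0.4584, -0.3071, 0.1202]
orientation: [[0.112, 0.994, 0.0], [0.994, -0.112, -0.0], [-0.0, 0.0, -1.0]]
ft_force: [1.1, -0.3, -1.9]
gripper_width: 0.0128
```

Request:
jog_arm([
  [0.9,-0.03,0],
  [0.9,-0.03,0],
  [0.9,-0.03,0],
  [0.9,-0.03,0],
  [0.9,-0.03,0],
  [0.9,-0.03,0],
  [0.9,-0.03,0],
  [0.9,-0.03,0],
  [0.9,-0.03,0],
  [0.9,-0.03,0],
], hand=[255,255,255,255,255,255,255,255,255,255], yaw=[0,0,0,0,0,0,0,0,0,0])

```text
time_s: 60.0
tcp_pos: [0.4761, -0.0826, 0.1202]
orientation: [[0.112, 0.994, 0.0], [0.994, -0.112, -0.0], [-0.0, 0.0, -1.0]]
ft_force: [-0.2, 0.5, -1.6]
gripper_width: 0.0129
```

Request:
jog_arm([
  [0.9,-0.03,0],
  [0.9,-0.03,0],
  [0.9,-0.03,0],
  [0.9,-0.03,0],
  [0.9,-0.03,0],
  [0.9,-0.03,0],
  [0.28,0,0],
  [0,0,0],
  [0,0,0],
  [0,0,0],
], hand=[255,255,255,255,255,255,255,255,255,255], yaw=[0,0,0,0,0,0,0,0,0,0])

```text
time_s: 61.0
tcp_pos: [0.4876, 0.0572, 0.1197]
orientation: [[0.113, 0.994, 0.0], [0.994, -0.113, -0.0], [-0.0, 0.0, -1.0]]
ft_force: [0.6, -0.5, -1.8]
gripper_width: 0.0133
```

```bash
python3 - <<'E'
from h import *
place('spanner',zt=.015)
E
```

```text
t=61.0 tcp=[487.6  57.2 119.7] yaw_y=-0.113 w=12.9 F=[ 0.6  0.1 -2. ] q6=0.10
turn -0.001  shift units tx 0.027 ty -0.019 tz 4.188
```

Request:
jog_arm([
  [0.03,-0.03,0],
  [0,0,0.9],
  [0,0,0.9],
  [0,0,0.9],
  [0,0,0.9],
  [0,0,0],
  [0,0,0.15],
  [0,0,0.15],
  [0,0,0.15],
  [0,0,0.13],
], hand=[255,255,255,255,255,255,255,255,255,255], yaw=[0,0,0,0,0,0,0,0,0,0])

```text
time_s: 62.05
tcp_pos: [0.4872, 0.0588, 0.0154]
orientation: [[0.112, 0.994, 0.001], [0.994, -0.112, -0.0], [0.0, 0.001, -1.0]]
ft_force: [-1.0, 0.5, -0.9]
gripper_width: 0.0131
```

Request:
jog_arm([
  [0,0,0],
  [0,0,0],
  [0,0,0],
  [0,0,0],
  [0,0,0],
  [0,0,0],
  [0,0,0],
  [0,0,0],
  [0,0,0],
  [0,0,0],
], hand=[255,255,255,255,255,255,255,255,255,255], yaw=[0,0,0,0,0,0,0,0,0,0])

```text
time_s: 63.05
tcp_pos: [0.4869, 0.0589, 0.0151]
orientation: [[0.112, 0.994, -0.0], [0.994, -0.112, -0.0], [-0.0, -0.0, -1.0]]
ft_force: [-0.2, 0.1, -0.5]
gripper_width: 0.0131
```

Request:
jog_arm([
  [0,0,0],
  [0,0,0],
  [0,0,0],
  [0,0,0],
  [0,0,-0.4],
  [0,0,-1],
  [0,0,-1],
  [0,0,-1],
  [0,0,-1],
  [0,0,-1],
], hand=[215,192,192,192,192,192,192,192,192,192], yaw=[0,0,0,0,0,0,0,0,0,0])

```text
time_s: 64.05
tcp_pos: [0.4867, 0.0589, 0.152]
orientation: [[0.112, 0.994, 0.001], [0.994, -0.112, -0.0], [-0.0, 0.001, -1.0]]
ft_force: [0.3, -0.0, -0.7]
gripper_width: 0.0235
```

Request:
jog_arm([
  [-0.7,0.5,-0.4],
  [-0.7,0.5,0],
  [-0.7,0.5,0],
  [-0.6,0.46,0],
  [0,0,0],
  [0,0,0],
  [0,0,0],
  [0,0,0],
  [0,0,0],
  [0,0,0],
], hand=[0,0,0,0,0,0,0,0,0,0], yaw=[0,0,0,0,0,0,0,0,0,0])

```text
time_s: 65.05
tcp_pos: [0.528, -0.0134, 0.1602]
orientation: [[0.111, 0.994, 0.0], [0.994, -0.111, -0.0], [-0.0, 0.0, -1.0]]
ft_force: [0.4, -0.6, 0.2]
gripper_width: 0.0936
```

```bash
python3 - <<'E'
from h import *
m=cams.camera_model('wrist'); im=cams.camera('wrist')
# fit each part as seated: top at z .020
g0=cv2.cvtColor(im,cv2.COLOR_BGR2GRAY)
a=im.copy()
for k in P:
    c=rt(np.array([CAV[k]],float),TRAY)[0]
    q=offs(P[k],2); cv2.polylines(a,[np.round(w2px(m,np.c_[rt(q,[*c,TRAY[2]]),np.full(len(q),.012)])*16).astype(int)],True,(0,0,255),1,shift=4)
    q=P[k]; cv2.polylines(a,[np.round(w2px(m,np.c_[rt(q,[*c,TRAY[2]]),np.full(len(q),.020)])*16).astype(int)],True,(0,255,0),1,shift=4)
b=lambda i:cv2.resize(i[30:285,215:415],None,fx=2,fy=2)
cv2.imwrite('pics/seat.png',np.hstack([b(im),b(a)]))
o=monitor.get_obs(); h=rt(np.array([[100.,0]]),TRAY)[0]; plan(h[0],h[1],.038,TRAY[2])
E
```

```text
t=65.1 tcp=[528.  -13.4 160.2] yaw_y=-0.112 w=94.6 F=[-0.1 -0.5  0. ] q6=-0.04
turn 0.001  shift units tx 0.854 ty 3.818 tz 4.886
```

View pics/seat.png

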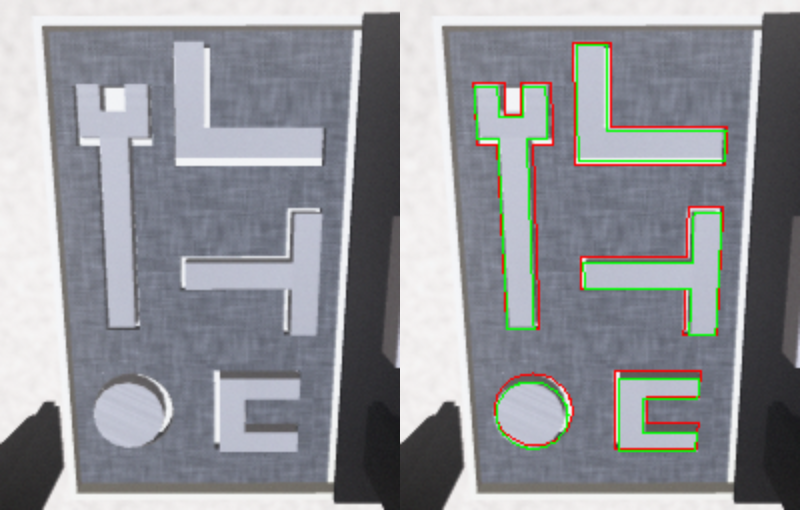

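All five parts are seated: each grey top matches its predicted outline at 20 mm height. Now regripping the handle and shutting the cover.

Request:
jog_arm([
  [0.3,0.96,0],
  [0.3,0.96,0],
  [0.25,0.95,0],
  [0,0.95,0],
  [0,0,0.9],
  [0,0,0.9],
  [0,0,0.9],
  [0,0,0.9],
  [0,0,0.9],
  [0,0,0.39],
], hand=[140,140,140,140,140,140,140,140,140,140], yaw=[0,0,0,0,0,0,0,0,0,0], newtons=30)

```text
time_s: 66.1
tcp_pos: [0.6245, -0.0031, 0.036]
orientation: [[0.112, 0.994, -0.003], [0.994, -0.112, 0.0], [-0.0, -0.003, -1.0]]
ft_force: [0.3, 1.1, 0.7]
gripper_width: 0.043
```

Request:
jog_arm([
  [0,0,0],
  [0,0,0],
  [0,0,0],
  [0,0,0],
  [0,0,0],
  [0,0,0],
  [0,0,0],
  [0,0,0],
  [0,0,0],
  [0,0,0],
], hand=[140,255,255,255,255,255,255,255,255,255], yaw=[0,0,0,0,0,0,0,0,0,0])

```text
time_s: 67.1
tcp_pos: [0.6241, -0.0031, 0.0383]
orientation: [[0.111, 0.994, -0.003], [0.994, -0.111, 0.0], [-0.0, -0.003, -1.0]]
ft_force: [-7.2, 0.0, 6.4]
gripper_width: 0.0116
```

Request:
jog_arm([
  [0,-0.3,0],
  [0,-0.3,0],
  [0,-0.3,0],
  [0,-0.3,0],
  [0,-0.3,0],
  [0,-0.3,0],
  [0,-0.3,0],
  [0,-0.3,0],
  [0,-0.3,0],
  [0,-0.3,0],
], hand=[255,255,255,255,255,255,255,255,255,255], yaw=[0,0,0,0,0,0,0,0,0,0])

```text
time_s: 68.1
tcp_pos: [0.5506, 0.005, 0.0383]
orientation: [[0.112, 0.994, 0.001], [0.994, -0.112, -0.0], [-0.0, 0.001, -1.0]]
ft_force: [2.8, -1.6, 5.5]
gripper_width: 0.0118
```

Request:
jog_arm([
  [0,-0.3,0],
  [0,-0.3,0],
  [0,-0.3,0],
  [0,-0.3,0],
  [0,-0.3,0],
  [0,-0.3,0],
  [0,-0.3,0],
  [0,-0.3,0],
  [0,-0.3,0],
  [0,-0.2,0],
], hand=[255,255,255,255,255,255,255,255,255,255], yaw=[0,0,0,0,0,0,0,0,0,0])

```text
time_s: 69.1
tcp_pos: [0.4783, 0.0129, 0.0383]
orientation: [[0.112, 0.994, 0.001], [0.994, -0.112, -0.001], [-0.0, 0.001, -1.0]]
ft_force: [2.8, -5.6, 5.8]
gripper_width: 0.0116
```

Request:
jog_arm([
  [0,-0.05,0],
  [0,-0.05,0],
  [0,-0.05,0],
  [0,-0.05,0],
  [0,0,0],
  [0,0,0],
  [0,0,0],
  [0,0,0],
  [0,0,0],
  [0,0,0],
], hand=[255,255,255,255,255,255,255,255,255,255], yaw=[0,0,0,0,0,0,0,0,0,0])

```text
time_s: 70.1
tcp_pos: [0.475, 0.0133, 0.0383]
orientation: [[0.112, 0.994, 0.003], [0.994, -0.112, -0.001], [-0.0, 0.003, -1.0]]
ft_force: [6.3, -5.3, 3.3]
gripper_width: 0.0118
```

The cover moved 150.0 mm and is against its stop (force 6 N). Releasing, lifting clear and checking.

Request:
jog_arm([
  [0,0,0],
  [0,0,0],
  [0,0,0],
  [0,0,0],
  [0,0,-0.5],
  [0,0,-1],
  [0,0,-1],
  [0,0,-1],
  [0,0,-1],
  [0,0,-1],
], hand=[220,190,150,150,150,150,150,150,150,150], yaw=[0,0,0,0,0,0,0,0,0,0])

```text
time_s: 71.1
tcp_pos: [0.4732, 0.014, 0.1762]
orientation: [[0.112, 0.994, -0.001], [0.994, -0.112, 0.0], [-0.0, -0.001, -1.0]]
ft_force: [-0.6, 0.4, 0.3]
gripper_width: 0.0394
```

Request:
jog_arm([
  [0,0,0],
  [0,0,0],
  [0,0,0],
  [0,0,0],
  [0,0,0],
  [0,0,0],
  [0,0,0],
  [0,0,0],
  [0,0,0],
  [0,0,0],
], hand=[150,150,150,150,150,150,150,150,150,150], yaw=[0,0,0,0,0,0,0,0,0,0])

```text
time_s: 72.1
tcp_pos: [0.4738, 0.0138, 0.1754]
orientation: [[0.112, 0.994, 0.0], [0.994, -0.112, -0.0], [-0.0, 0.0, -1.0]]
ft_force: [-0.4, 0.2, 0.5]
gripper_width: 0.0391
```

```bash
python3 - <<'E'
from h import *
m=cams.camera_model('wrist'); im=cams.camera('wrist')
# handle top (bright, bluish) expected at tray (-50,0), 12x70, z .054
h=np.array([(-6,-35),(6,-35),(6,35),(-6,35)],float)
u=w2px(m,np.c_[rt(h+[-50,0],TRAY),np.full(4,.054)]); print(u.round(1).tolist())
for x0 in (-50,-40): print('handle tray offset fit',[ (p.round(4),s) for p,s in [fit(im,m,[h],[*rt(np.array([[x0,0.]]),TRAY)[0],TRAY[2]],.054,1)]], rt(np.array([[-50.,0]]),TRAY)[0].round(4))
cv2.imwrite('pics/end.png',im)
cv2.imwrite('pics/endtop.png',cams.camera('top'))
mt=cams.camera_model('top'); t=cv2.imread('pics/endtop.png'); t0=cv2.imread('pics/top0.png')
for n,q in dict(jar=(432,187),dish=(218,130),wb=(428,124),yellow=(216,275),red=(172,275)).items():
    s=np.s_[q[1]-14:q[1]+14,q[0]-14:q[0]+14]; print(n,'mean abs change',cv2.absdiff(t[s],t0[s]).mean().round(2))
plan(.475,.0133,.17)
E
```

```text
[[316.9, 227.7], [328.5, 227.7], [329.0, 160.4], [316.6, 160.4]]
handle tray offset fit [(array([ 0.4758,  0.0132, -0.1062]), np.float32(104.79371))] [0.4762 0.0139]
handle tray offset fit [(array([ 0.4758,  0.0134, -0.1066]), np.float32(104.6763))] [0.4762 0.0139]
jar mean abs change 4.34
dish mean abs change 4.7
wb mean abs change 3.7
yellow mean abs change 14.21
red mean abs change 7.29
t=72.2 tcp=[473.8  13.8 175.4] yaw_y=-0.112 w=39.3 F=[-0.9  0.1 -0.8] q6=0.00
turn 0.000  shift units tx -0.015 ty 0.048 tz 0.216
```

The measured handle position is 0.4 mm from the closed position, and the bystanders' patches are nearly unchanged. The arm is clear, so I'm handing in.

```bash
python3 -c "
from bench import robot; print(robot.finish_job())"
```

```text
the job is handed in; nothing more can be done
None
```

I slid the cover fully open and seated all five parts (T key, bracket, disc, yoke, spanner). I then slid the cover shut and handed the job in at about 72 s; no verdict was reported.

**Last checks**
- **Parts:** in the last wrist picture before shutting, every part's top lay on its predicted seated outline. I did not look under the cover again after shutting it.
- **Cover:** it travelled 150.0 mm to its stop. The fitted handle position was 0.4 mm from closed, though I didn't measure it moving or settling after release.
- **Robot:** the arm was clear, with the fingers about 175 mm above the counter.
- **Jar, dish and wash bottle:** their patches in the top view hardly changed (3.7–4.7 grey levels).

**Checks that disagreed or failed**
- **Outline fit:** for the yoke it was pulled about 3 mm by dark side faces, so I masked those and refitted before gripping. The T key, bracket and disc were picked up before that fix, and their in-hand offsets of about 1 mm were corrected when placing.
- **Look-alikes:** the yellow and red pieces' patches changed more (14 and 7 levels). I never went near them and think it was the arm's shadow or the arm in view, but I didn't confirm that.
- **Final picture:** the closing picture could not be viewed because the 16-picture limit was reached, so the last check on the closed cover is numerical only.

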